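# Nest the drained sample tub

## Task

Take the tapered sample tub with the grooved collar off the sloping drain rack, stand it upright and nest it into the outer tub of the clip holder, whose turntable is clamped at some odd angle that the tub must match. Without ramming it, ease it down until it is fully home: both spring clips snapped into the groove and its shoulder flush all round on the outer tub's rim. Then let go; leave the straight-sided tub, the bottle and the cup where they are.

Things in the scene. Friction and masses are not known exactly. Their poses are not given: they have to be found in the camera images.
- tub: Tub to nest: white plastic, square, open top, 76 mm tall, about 80 g. Origin: centre of underside; z up through the mouth; x, y square to its faces. Tapered body 40 mm wide at the bottom, 50 mm at height 36; there a flat shoulder steps out to 56 mm, widening to 61 mm at height 44; then groove and collar. Starts tilted 30 degrees on a rack seat, mouth leaning to the rack's -x, y axis level, along the rack's y.
- collar (a point): Point on the tub's axis 62 mm above its underside, axes as the tub's. Here is the straight collar to grip from outside: 60 mm wide, walls 4.5 mm, height 54 to 76 mm on the tub. Below it (44 to 54 mm) runs a groove all round, 52 mm wide.
- plain_tub: Bystander: white straight-sided square tub, 61 mm wide, 50 mm tall, no taper or groove (it cannot nest). Origin: centre of underside, z up through its mouth. On the rack's other seat, tilted alike.
- rack: Fixed steel drain rack, 290 mm long in its y. Origin on the bench under its middle. Tubs stand at y = +75 and -75 mm on a plate sloping 30 degrees (low on the -x side, towards the robot) and lean on a rest plate on the low side that reaches 42 mm up a tub along the tub's axis. Beside the tubs in y it is free.
- holder: Clip holder: fixed square grey base 130 x 130 x 8 mm (black tab on its -x edge), on it an aluminium turntable, clamped fast, carrying the fixed white square outer tub (mouth up) and two spring clips. Origin on the bench under the centre, z up. The turntable stands turned up to 26 degrees either way from the base's axes; this angle is not measured: see it from above or find it by feel.
- seat (a point): On the holder's axis 16 mm above the bench, axes as the base's: the tub's origin when fully home, its shoulder then on the outer tub's rim 36 mm above this point. The outer tub is 43 mm wide inside here, 53 mm at the rim: 1.5 mm clearance a side when home, so the yaw must match within 3 degrees. Turned wrongly it binds, the sooner the more it is off (at 25 degrees on the rim), twisting towards the right yaw.
- clips (a point): On the holder's axis 65 mm above the bench: height of the clips' rollers, on the turntable's +x and -x sides (8 mm thick, 28 mm long in y, inner faces 28.5 mm from the axis, springing outward). Posts reach 7 mm higher, 44 mm out. The +y and -y sides are free for fingers. The tub meets the rollers 10 mm before home; passing takes about 4 to 10 N, then they snap into the groove.
- bottle: Bystander: amber bottle, 60 mm wide, 120 mm tall, origin under its centre.
- cup: Bystander: steel cup, 64 mm wide, 70 mm tall, origin under its centre.
There are look-alikes about, which are no part of the job. Leave any black, green or orange look-alike of the tub alone.

How it is judged:
By the outcome, as a careful person would: the job done as asked, in the order asked, and still so for the second after the job is handed in, with the robot touching nothing.
It also fails if it takes over 61 s, if anything falls off the work surface, if the arm or the gripper's body presses on something with over 40 N, if the wrist force passes 120 N, or if a joint passes its speed limit or range.

## Robot

A 6-joint arm with a two-finger parallel gripper is mounted at the origin on the work surface. World frame = base frame: x ahead of the robot, y to its left, z up, the work surface at z = 0. Lengths are in m, angles in rad, forces in N, time in s.
With the tool pointing down it reaches from about 0.35 to 0.975 m from the base axis. Payload 17.4 kg.
Tool frame: the origin (TCP) lies at the very end of the fingers, on their centre line; the grasp point (between the pads) lies 19 mm behind it; z points along the fingers, x is the direction in which the jaws open and shut, and the axes are right-handed (so a half turn about z gives the same grasp; the last joint's range is limited). The gripper opens to 85 mm and grips with 20 to 120 N. Pads are 22 mm wide; open, the fingers measure 114 mm over their backs; the gripper's body (76 mm by 85 mm) begins 54 mm behind the grasp point. The pads swing forward as they close: fully open they stand 13 mm farther back than shut.
Start: joints at [-1.325, 0.116, 1.442, -0, 1.584, -0.038], TCP at [0.189, -0.648, 0.231] pointing down, gripper open.
Joint ranges: [-2.83, 2.83], [-0.83, 2.19], [0.07, 2.5], [-1.14, 4.28], [0.01, 3], [-2.97, 2.97]. Speed limits (rad/s): [1.89, 1.89, 2.22, 3.14, 3.14, 3.14].

## Interface

Orientations are given as a unit quaternion [x, y, z, w].
In Python, from station import arm gives the robot as it stands. The module is installed in compiled form; this text tells all that it offers.
- The arm moves only by the tool servo_tool, never from a script. Its argument "steps" is a list of rows, each a list of 3 entries, a list of its own where there are three numbers: the turn, a rotation vector about the tool's x, y, z in rad, then the shift along the tool's x, y, z in m, then the opening in per cent of the stroke, from 0 (shut) to 100 (fully open). In form: [[[ax, ay, az], [dx, dy, dz], gripper], ...]. A call has 1 to 20 rows; each row shifts and turns the pose as measured when the row begins, along the tool's axes as they then stand; what a row does not reach is not made up. A row lasts 1/10 s, in which the tool goes at most 50 mm and 8.59 degrees, less where a joint would pass 70% of its speed; a pose out of reach is approached as far as the arm can. A call with a gripper value outside its range is refused whole. The fingers move at their own pace and stop on an object; "newtons" is the grip in N (left out, the last holds). Time passes only in rows, so rows that do not move let the fingers close. It gives the time, the measured TCP pose, the force and the opening at its end, in the units of the state.
- arm.get_obs(): the state, without advancing time (a new reading comes with each control period).
- arm.read_camera(name): name is "scene" or "side" or "wrist"; returns a dict with "image" (384x512x3 uint8, red, green, blue), "fx", "fy", "cx", "cy" (pixels), "pose" (4x4, takes a point from camera to world coordinates). Camera axes: x right, y down, z forward; pixel columns grow to the right and rows downward; lengths in m; the calibration is good to about 2 mm. A picture is of the moment at which its call begins. There is no depth.
- arm.close_job(): hands the job in, once; it reports no verdict.
The state is a dict: "time_s": time; "joint_positions": joint angles; "qd": joint speeds; "tau": joint torques, N m; "position": TCP position; "tcp_rot": TCP orientation; "ft_force": force on the tool from outside, world axes, zero at the start; "ft_torque": the same for the moment, N m; "grip_width": finger opening in m.
Only numpy, scipy, OpenCV 4.12 (cv2) and the standard library are available. Lean on these libraries where they do the work, as an engineer would, in place of code of your own. Each camera call takes 0.05 s, during which the arm holds its last target.

## Working session

There is one attempt and no reset: what is moved stays moved. The work goes in short steps, Python scripts to look and compute and a tool call to move; the robot and the scene stay as the last step left them, time stands still between calls to the robot, and variables do not carry over. Pictures are saved under pics/ and viewed, and the job is handed in when it is done.

Besides the shell and the picture viewer there is one more tool, called as name(argument=value, ...), one argument or row to a line, values as JSON. servo_tool: Moves the arm, as the interface text tells. Its arguments: {"type":"object","properties":{"steps":{"type":"array"},"newtons":{"type":"number"}},"required":["steps"]}

```bash
mkdir -p pics; python3 - <<'E'
from station import arm
import cv2,numpy as np
o=arm.get_obs(); print({k:np.round(v,3) for k,v in o.items()})
for n in ["scene","side","wrist"]:
    c=arm.read_camera(n); cv2.imwrite(f"pics/a_{n}.png",c["image"][:,:,::-1])
    print(n,c["fx"],c["fy"],c["cx"],c["cy"]); print(np.round(c["pose"],3))
E
```

```text
{'time_s': np.float64(0.0), 'joint_positions': array([-1.325,  0.117,  1.442,  0.   ,  1.584, -0.038]), 'qd': array([-0.   , -0.   ,  0.001, -0.002, -0.002, -0.001]), 'tau': array([-3.0000e-03, -7.3199e+01, -6.3249e+01, -0.0000e+00,  6.0000e-03,
        0.0000e+00]), 'position': array([ 0.189, -0.648,  0.231]), 'tcp_rot': array([ 0.8, -0.6, -0. , -0. ]), 'ft_force': array([-0.588,  0.317,  0.081]), 'ft_torque': array([ 0.021, -0.006, -0.005]), 'grip_width': np.float64(0.085)}
scene 419.45865502437897 419.45865502437897 251.4960860546306 185.5534511292399
[[ 0.811  0.322 -0.489  1.037]
 [ 0.584 -0.407  0.702 -0.589]
 [ 0.028 -0.855 -0.518  0.573]
 [ 0.     0.     0.     1.   ]]
side 494.2481699287873 494.2481699287873 250.0522600557244 201.1043264311295
[[-0.845 -0.317  0.43   0.163]
 [-0.534  0.484 -0.693  0.762]
 [ 0.012 -0.815 -0.579  0.678]
 [ 0.     0.     0.     1.   ]]
wrist 313.6912712156382 313.6912712156382 253.76097126578037 192.42981852501467
[[ 0.281 -0.916 -0.286  0.262]
 [-0.96  -0.268 -0.082 -0.626]
 [-0.001  0.297 -0.955  0.374]
 [ 0.     0.     0.     1.   ]]
```

View pics/a_scene.png

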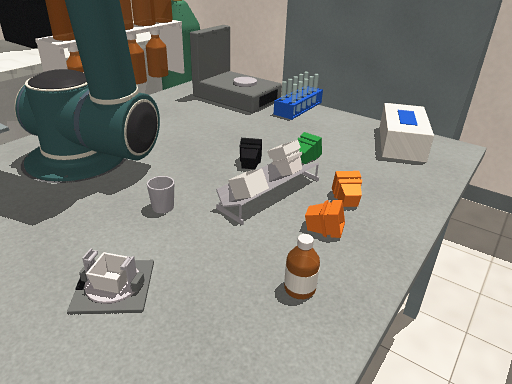

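View pics/a_side.png

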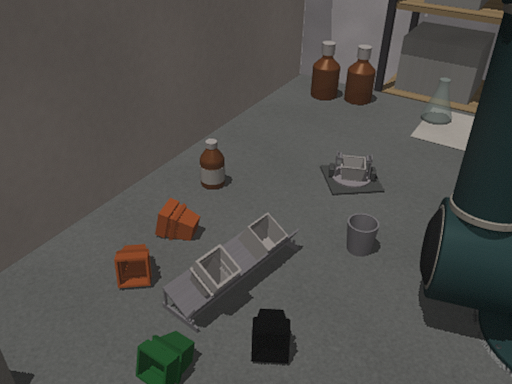

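View pics/a_wrist.png

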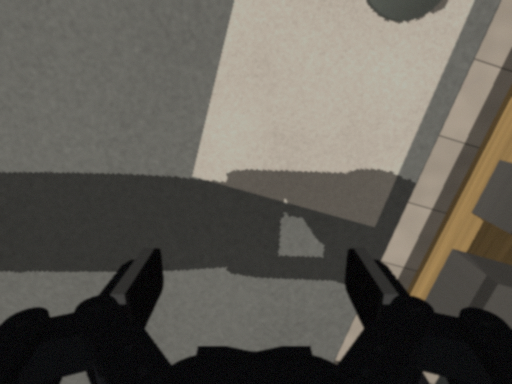

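Scene: rack with white tubs at (286,158) and (248,184), holder at (112,280), cup (161,195), bottle (302,270). Side: white tubs at (217,268) and (268,233), holder (353,175). Next are close crops of the white ones.

```bash
python3 - <<'E'
import cv2,numpy as np
a=cv2.imread("pics/a_scene.png");b=cv2.imread("pics/a_side.png")
p=cv2.resize(a[120:230,205:335],(390*1,330),interpolation=cv2.INTER_CUBIC)
q=cv2.resize(b[205:330,155:305],(396,330),interpolation=cv2.INTER_CUBIC)
cv2.imwrite("pics/b1.png",np.hstack([p,q]))
p=cv2.resize(a[235:325,60:165],(385,330),interpolation=cv2.INTER_CUBIC)
q=cv2.resize(b[140:200,310:390],(400,300),interpolation=cv2.INTER_CUBIC)
q=cv2.copyMakeBorder(q,0,30,0,0,0)
cv2.imwrite("pics/b2.png",np.hstack([p,q]))
E
```

```text
(no output)
```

View pics/b1.png

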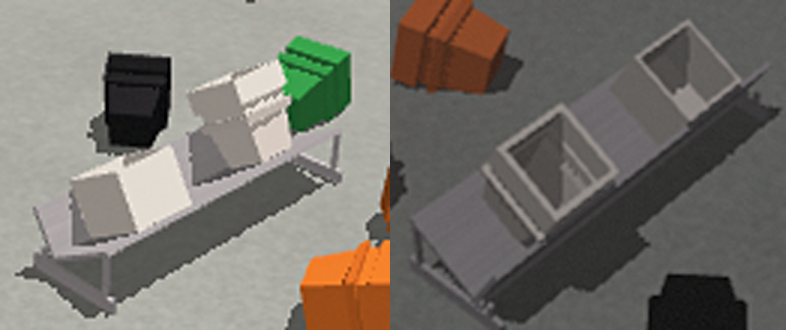

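View pics/b2.png

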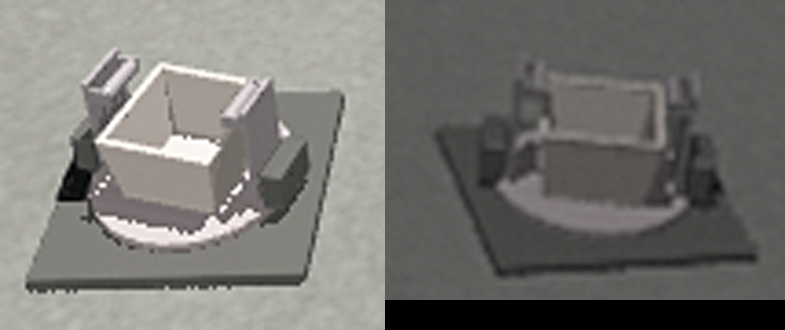

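```bash
cat > h.py <<'E'
import numpy as np,cv2,pickle
from scipy.spatial.transform import Rotation as R
def ray(c,u,v):
    d=np.array([(u-c["cx"])/c["fx"],(v-c["cy"])/c["fy"],1.]);T=np.array(c["pose"]);d=T[:3,:3]@d
    return T[:3,3],d/np.linalg.norm(d)
def onz(c,u,v,z):
    o,d=ray(c,u,v);return o+d*(z-o[2])/d[2]
def tri(c1,p1,c2,p2):
    o1,d1=ray(c1,*p1);o2,d2=ray(c2,*p2)
    s=np.linalg.lstsq(np.c_[d1,-d2],o2-o1,rcond=None)[0]
    a=o1+s[0]*d1;b=o2+s[1]*d2;return (a+b)/2,np.linalg.norm(a-b)
def proj(c,P):
    T=np.linalg.inv(c["pose"]);q=T[:3,:3]@np.asarray(P)+T[:3,3];return np.array([c["fx"]*q[0]/q[2]+c["cx"],c["fy"]*q[1]/q[2]+c["cy"]])
def load(n): return pickle.load(open(f"{n}.pkl","rb"))
def snap(arm,cam,name):
    c=arm.read_camera(cam);pickle.dump(c,open(f"{name}.pkl","wb"));cv2.imwrite(f"pics/{name}.png",c["image"][:,:,::-1]);return c
E
python3 - <<'E'
from station import arm
from h import *
s=snap(arm,"scene","sc");d=snap(arm,"side","sd")
np.set_printoptions(precision=4,suppress=True)
f=lambda x,y:(x/3+205,y/3+120)       # scene crop
g=lambda x,y:((x-390)/2.64+155,y/2.64+205)
# tub mouth corners side, at z guess .1
for p in [(560,105),(617,175),(556,222),(500,152)]: print("tub side",onz(d,*g(*p),.11))
for p in [(688,22),(742,82),(690,120),(640,55)]: print("plain side",onz(d,*g(*p),.085))
# mouth's top corners, tub, scene (188,95),(278,62)
print("tri tub hi-mouth corners",tri(s,f(279,60),d,g(500,152)),tri(s,f(188,92),d,g(560,105)))
# holder base corners scene crop offset(60,235) scale 3.667; z=.008
k=lambda x,y:(x/3.667+60,y/3.667+235)
for p in [(27,282),(302,275),(344,93)]: print("base",onz(s,*k(*p),.008))
m=lambda x,y:((x-385)/5+310,y/5+140)
for p in [(438,132),(500,268),(755,256)]: print("base side",onz(d,*m(*p),.008))
for p in [(98,142),(163,66),(270,80),(218,177)]: print("rim",onz(s,*k(*p),.052))
for p in [(548,75),(665,85),(662,145),(545,130)]: print("rimside",onz(d,*m(*p),.052))
print("cup",onz(s,161,182,.07),"bottle",onz(s,305,240,.12))
E
```

```text
tub side [0.5592 0.2244 0.11  ]
tub side [0.4905 0.26   0.11  ]
tub side [0.499  0.3139 0.11  ]
tub side [0.5647 0.283  0.11  ]
plain side [0.5511 0.0686 0.085 ]
plain side [0.4823 0.1092 0.085 ]
plain side [0.4925 0.1649 0.085 ]
plain side [0.56   0.1227 0.085 ]
tri tub hi-mouth corners (array([0.5643, 0.2882, 0.1147]), np.float64(0.006246237507011528)) (array([0.5457, 0.2131, 0.1076]), np.float64(0.03521740213370271))
base [ 0.501  -0.3577  0.008 ]
base [ 0.599 -0.278  0.008]
base [ 0.5198 -0.1777  0.008 ]
base side [ 0.5903 -0.2726  0.008 ]
base side [ 0.5107 -0.1751  0.008 ]
base side [ 0.4113 -0.2526  0.008 ]
rim [ 0.4936 -0.3049  0.052 ]
rim [ 0.4725 -0.2513  0.052 ]
rim [ 0.5235 -0.2256  0.052 ]
rim [ 0.5572 -0.2856  0.052 ]
rimside [ 0.5398 -0.2856  0.052 ]
rimside [ 0.4864 -0.3088  0.052 ]
rimside [ 0.4661 -0.2535  0.052 ]
rimside [ 0.5193 -0.2351  0.052 ]
cup [ 0.3888 -0.0256  0.07  ] bottle [ 0.7885 -0.0654  0.12  ]
```

servo_tool(
  steps=[
    [[0, 0, 0], [-0.027, -0.036, 0], 100],
    [[0, 0, 0], [-0.027, -0.036, 0], 100],
    [[0, 0, 0], [-0.027, -0.036, 0], 100],
    [[0, 0, 0], [-0.027, -0.036, 0], 100],
    [[0, 0, 0], [-0.027, -0.036, 0], 100],
    [[0, 0, 0], [-0.027, -0.036, 0], 100],
    [[0, 0, 0], [-0.027, -0.036, 0], 100],
    [[0, 0, 0], [-0.027, -0.036, 0], 100],
    [[0, 0, 0], [-0.027, -0.036, 0], 100],
    [[0, 0, 0], [-0.018, -0.024, 0], 100],
    [[0, 0, 0], [0, 0, 0], 100],
    [[0, 0, 0], [0, 0, 0], 100],
  ],
)

```text
time_s: 1.45
position: [0.4578, -0.286, 0.2296]
tcp_rot: [0.799, -0.601, -0.0, -0.001]
ft_force: [-0.6, -0.1, 0.3]
grip_width: 0.0854
```

```bash
python3 - <<'E'
from station import arm
from h import *
snap(arm,"wrist","w1"); o=arm.get_obs(); print(o["time_s"],o["position"],o["tcp_rot"],o["ft_force"])
E
```

```text
1.5 [ 0.45765381 -0.2862685   0.22953408] [ 7.99231142e-01 -6.01022736e-01 -4.82418098e-04 -1.01007740e-03] [-0.10788791 -0.47992351 -0.56278127]
```

View pics/w1.png

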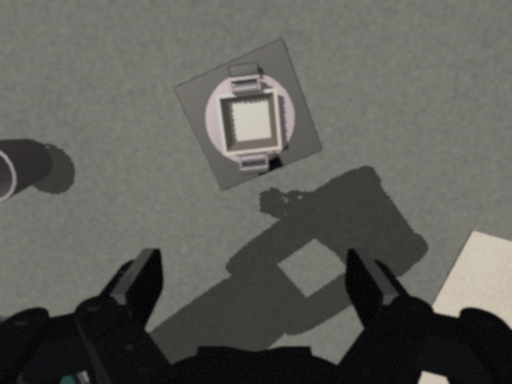

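```bash
python3 - <<'E'
from h import *
i=cv2.imread("pics/w1.png")
cv2.imwrite("pics/w1c.png",cv2.resize(i[30:195,165:330],(594,594),interpolation=cv2.INTER_CUBIC))
E
```

```text
(no output)
```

View pics/w1c.png

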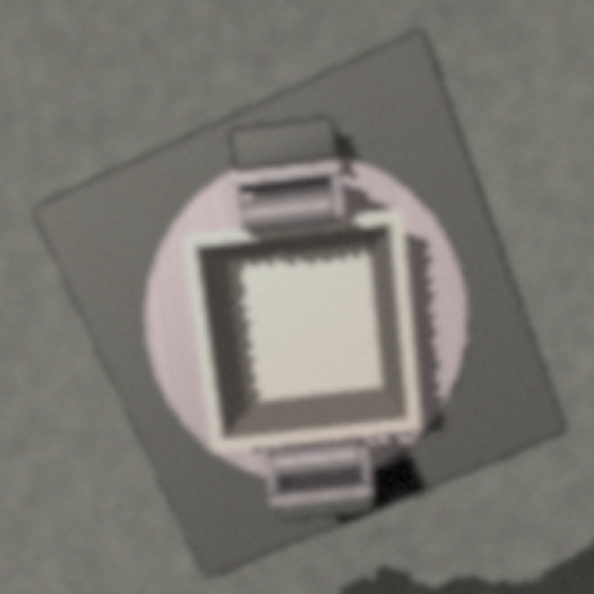

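```bash
python3 - <<'E'
from h import *
np.set_printoptions(precision=4,suppress=True)
w=load("w1");k=lambda p:(p[0]/3.6+165-.36,p[1]/3.6+30-.36)
def sq(P,z,n):
    Q=np.array([onz(w,*k(p),z)[:2] for p in P]);e=np.roll(Q,-1,0)-Q
    print(n,Q.mean(0),"sides",np.linalg.norm(e,axis=1)*1e3,"ang mod90",np.degrees(np.arctan2(e[:,1],e[:,0]))%90)
sq([(421,30),(567,428),(208,577),(35,207)],.008,"base")
sq([(183,236),(400,210),(422,428),(213,452)],.052,"rim out")
sq([(197,248),(387,226),(407,418),(222,437)],.052,"rim in")
# inner floor
sq([(243,262),(379,250),(382,388),(258,401)],.016,"floor")
g=cv2.imread("pics/w1c.png");m=cv2.inRange(g,(165,175,180),(255,255,255))
cs,_=cv2.findContours(m,cv2.RETR_EXTERNAL,cv2.CHAIN_APPROX_NONE)
for c in cs:
    if cv2.contourArea(c)>3000:
        b=cv2.boxPoints(cv2.minAreaRect(c));print(b.round()); 
hsv=cv2.inRange(g,(150,0,150),(255,255,255));
# clips: top posts z .072 midpoints
a=onz(w,*k((287,180)),.072);b=onz(w,*k((322,483)),.072);d=(a-b)[:2];print("clips",a,b,np.degrees(np.arctan2(d[1],d[0])),np.linalg.norm(d),(a+b)/2)
E
```

```text
base [ 0.5047 -0.2671] sides [127.4879 128.1727 128.3165 126.8964] ang mod90 [39.4575 39.3836 38.8859 39.0116]
rim out [ 0.5042 -0.2669] sides [59.1131 59.4211 60.1586 59.5348] ang mod90 [22.6886 23.4314 22.8011 22.4238]
rim in [ 0.5041 -0.2666] sides [51.9176 52.404  53.007  52.022 ] ang mod90 [22.4954 23.4077 22.0889 22.2159]
floor [ 0.5045 -0.2698] sides [41.3992 41.5167 39.1747 42.2427] ang mod90 [21.0305 18.3607 22.1566 21.4349]
[[242. 267.]
 [367. 255.]
 [380. 387.]
 [254. 399.]]
[[146. 450.]
 [153. 173.]
 [422. 180.]
 [415. 457.]]
clips [ 0.5412 -0.2521  0.072 ] [ 0.4693 -0.2822  0.072 ] 22.678026541405572 0.0778859268453295 [ 0.5052 -0.2672  0.072 ]
```

```bash
cat >> h.py <<'E'
def toolR(xang,tilt,az=None):
    """tool x level at world angle xang(deg); tool z down, tilted by tilt deg away along horizontal dir = x rotated +90"""
    a=np.radians(xang);x=np.array([np.cos(a),np.sin(a),0]);h=np.array([-np.sin(a),np.cos(a),0])
    t=np.radians(tilt);z=np.sin(t)*h+np.array([0,0,-np.cos(t)]);return R.from_matrix(np.c_[x,np.cross(z,x),z])
def plan(o,P,Rt,N,g):
    p=np.array(o["position"]);r=R.from_quat(o["tcp_rot"]);P=np.array(P)
    v=(r.inv()*Rt).as_rotvec()/N
    d=(P-p)/N;out=[]
    for i in range(N):
        out.append([np.round(v,3).tolist(),np.round(r.inv().apply(d),4).tolist(),g]);r=r*R.from_rotvec(v)
    print("step mm",np.linalg.norm(d)*1e3,"deg",np.degrees(np.linalg.norm(v)))
    print(out)
E
python3 - <<'E'
from station import arm
from h import *
plan(arm.get_obs(),[.45,.25,.22],toolR(-92.5,30),13,100)
E
```

```text
step mm 41.26214223992739 deg 2.704476905154155
[[[0.04, 0.007, 0.024], [-0.0398, -0.0109, 0.0008], 100], [[0.04, 0.007, 0.024], [-0.0401, -0.0099, 0.001], 100], [[0.04, 0.007, 0.024], [-0.0403, -0.0089, 0.0011], 100], [[0.04, 0.007, 0.024], [-0.0405, -0.0078, 0.0011], 100], [[0.04, 0.007, 0.024], [-0.0407, -0.0068, 0.0012], 100], [[0.04, 0.007, 0.024], [-0.0408, -0.0058, 0.0011], 100], [[0.04, 0.007, 0.024], [-0.041, -0.0047, 0.0011], 100], [[0.04, 0.007, 0.024], [-0.0411, -0.0037, 0.001], 100], [[0.04, 0.007, 0.024], [-0.0412, -0.0026, 0.0008], 100], [[0.04, 0.007, 0.024], [-0.0412, -0.0016, 0.0006], 100], [[0.04, 0.007, 0.024], [-0.0413, -0.0006, 0.0004], 100], [[0.04, 0.007, 0.024], [-0.0413, 0.0004, 0.0001], 100], [[0.04, 0.007, 0.024], [-0.0412, 0.0014, -0.0002], 100]]
```

servo_tool(
  steps=[
    [[0.04, 0.007, 0.024], [-0.04, -0.011, 0.001], 100],
    [[0.04, 0.007, 0.024], [-0.04, -0.01, 0.001], 100],
    [[0.04, 0.007, 0.024], [-0.04, -0.009, 0.001], 100],
    [[0.04, 0.007, 0.024], [-0.0405, -0.008, 0.001], 100],
    [[0.04, 0.007, 0.024], [-0.0405, -0.007, 0.001], 100],
    [[0.04, 0.007, 0.024], [-0.041, -0.006, 0.001], 100],
    [[0.04, 0.007, 0.024], [-0.041, -0.005, 0.001], 100],
    [[0.04, 0.007, 0.024], [-0.041, -0.0035, 0.001], 100],
    [[0.04, 0.007, 0.024], [-0.041, -0.0025, 0.001], 100],
    [[0.04, 0.007, 0.024], [-0.041, -0.0015, 0.0005], 100],
    [[0.04, 0.007, 0.024], [-0.041, -0.0005, 0.0005], 100],
    [[0.04, 0.007, 0.024], [-0.041, 0.0005, 0], 100],
    [[0.04, 0.007, 0.024], [-0.041, 0.0015, 0], 100],
    [[0, 0, 0], [0, 0, 0], 100],
  ],
)

```text
time_s: 2.9
position: [0.4569, 0.2528, 0.2211]
tcp_rot: [-0.652, 0.707, -0.199, 0.187]
ft_force: [0.5, -1.0, 0.6]
grip_width: 0.0855
```

```bash
python3 - <<'E'
from station import arm
from h import *
snap(arm,"wrist","w2"); o=arm.get_obs(); print(o["time_s"],o["position"],R.from_quat(o["tcp_rot"]).as_matrix().round(3),o["ft_force"])
E
```

```text
2.95 [0.4571367  0.25101935 0.22126056] [[-0.079 -0.848  0.524]
 [-0.997  0.069 -0.039]
 [-0.003 -0.525 -0.851]] [-0.46364049 -1.91574434  0.58139688]
```

View pics/w2.png

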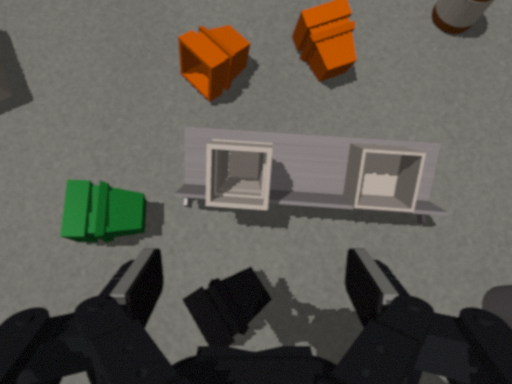

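```bash
python3 - <<'E'
from h import *
i=cv2.imread("pics/w2.png");d=cv2.imread("pics/sd.png")
p=cv2.resize(i[125:220,190:285],(400,400),interpolation=cv2.INTER_CUBIC)
q=cv2.resize(d[235:305,185:255],(400,400),interpolation=cv2.INTER_CUBIC)
cv2.imwrite("pics/w2c.png",np.hstack([p,q]))
E
```

```text
(no output)
```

View pics/w2c.png

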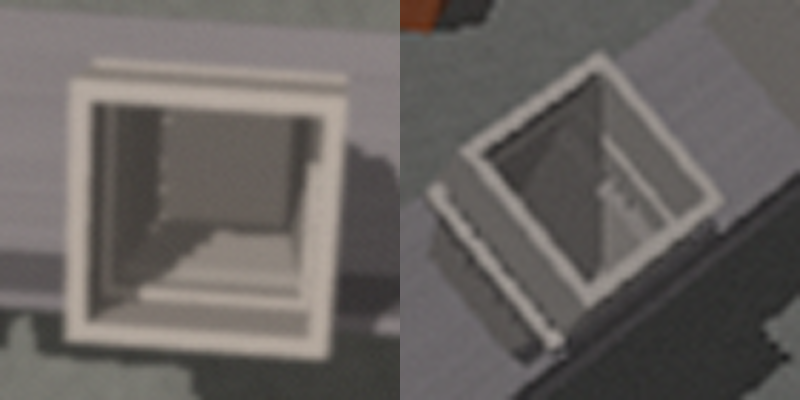

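```bash
python3 - <<'E'
from h import *
np.set_printoptions(precision=4,suppress=True)
w=load("w2");d=load("sd")
k=lambda p:(p[0]/4.2105+190-.4,p[1]/4.2105+125-.4);m=lambda p:((p[0]-400)/5.714+185-.4,p[1]/5.714+235-.4)
A=[(70,78),(347,97),(329,357),(66,340)];B=[(461,150),(599,50),(723,202),(588,307)]
Q=[]
for a,b in zip(A,B):
    q,e=tri(w,k(a),d,m(b));print(q,e*1e3);Q.append(q)
Q=np.array(Q);e=np.roll(Q,-1,0)-Q;print("centre",Q.mean(0),"sides",np.linalg.norm(e,axis=1)*1e3)
yl=(Q[0]-Q[1]+Q[3]-Q[2]);print("y dir deg",np.degrees(np.arctan2(yl[1],yl[0])),yl/np.linalg.norm(yl))
xx=(Q[0]-Q[3]+Q[1]-Q[2]);print("x dir",xx/np.linalg.norm(xx))
K=np.array([[w["fx"],0,w["cx"]],[0,w["fy"],w["cy"]],[0,0,1]])
ob=np.array([[.03,.03,0],[.03,-.03,0],[-.03,-.03,0],[-.03,.03,0]],float)
ok,r,t,er=cv2.solvePnPGeneric(ob,np.array([k(a) for a in A]),K,None,flags=cv2.SOLVEPNP_IPPE)
for rr,tt,ee in zip(r,t,er):
    T=np.array(w["pose"]);print("pnp",T[:3,:3]@tt.ravel()+T[:3,3],ee,(T[:3,:3]@cv2.Rodrigues(rr)[0]).round(3).tolist())
# plate edges of rack in w2: top edge (186,128)-(438,145); front lip
a=onz(w,186,128,.085);b=onz(w,438,145,.085);v=a-b;print("rack y ang",np.degrees(np.arctan2(v[1],v[0])),np.linalg.norm(v))
E
```

```text
[0.5632 0.2886 0.1192] 0.9162174828189737
[0.5548 0.2298 0.1191] 0.32845600395846963
[0.505  0.237  0.0873] 0.4000204215940625
[0.5131 0.2962 0.0889] 0.12011196333128453
centre [0.534  0.2629 0.1036] sides [59.347  59.5532 59.8401 59.1178]
y dir deg 82.05004167698912 [0.1383 0.9903 0.0147]
x dir [ 0.843  -0.1246  0.5232]
pnp [0.5342 0.263  0.1029] [0.1695] [[0.832, 0.149, -0.534], [-0.124, 0.989, 0.082], [0.54, -0.002, 0.842]]
pnp [0.5355 0.2623 0.1039] [1.1396] [[0.994, 0.102, -0.04], [-0.107, 0.984, -0.143], [0.025, 0.146, 0.989]]
rack y ang 81.21279457506016 0.2583126925329253
```

```bash
python3 - <<'E'
from station import arm
from h import *
plan(arm.get_obs(),[.505,.267,.1545],toolR(-98,30),3,100)
E
```

```text
step mm 27.895141377994484 deg 1.2915527100269397
[[[-0.01, 0.011, 0.017], [-0.0065, -0.0015, 0.0271], 100], [[-0.01, 0.011, 0.017], [-0.0068, -0.0016, 0.027], 100], [[-0.01, 0.011, 0.017], [-0.0072, -0.0018, 0.0269], 100]]
```

servo_tool(
  steps=[
    [[-0.01, 0.011, 0.017], [-0.0065, -0.0015, 0.027], 100],
    [[-0.01, 0.011, 0.017], [-0.007, -0.0015, 0.027], 100],
    [[-0.01, 0.011, 0.017], [-0.007, -0.0015, 0.027], 100],
    [[0, 0, 0], [0, 0, 0], 100],
    [[0, 0, 0], [0, 0, 0], 100],
  ],
)

```text
time_s: 3.45
position: [0.5096, 0.2596, 0.1546]
tcp_rot: [-0.63, 0.732, -0.196, 0.169]
ft_force: [0.5, 0.5, 0.8]
grip_width: 0.0856
```

```bash
python3 - <<'E'
from station import arm
from h import *
o=arm.get_obs();print(o["time_s"],o["position"])
plan(o,[.5493,.2608,.0767],toolR(-98,30),5,100)
snap(arm,"wrist","w3")
E
```

```text
3.45 [0.50956522 0.25956077 0.15457251]
step mm 17.486584700104103 deg 0.10987211622399085
[[[0.0, -0.001, -0.002], [-0.0014, 0.001, 0.0174], 100], [[0.0, -0.001, -0.002], [-0.0014, 0.001, 0.0174], 100], [[0.0, -0.001, -0.002], [-0.0014, 0.001, 0.0174], 100], [[0.0, -0.001, -0.002], [-0.0014, 0.001, 0.0174], 100], [[0.0, -0.001, -0.002], [-0.0014, 0.001, 0.0174], 100]]
```

View pics/w3.png

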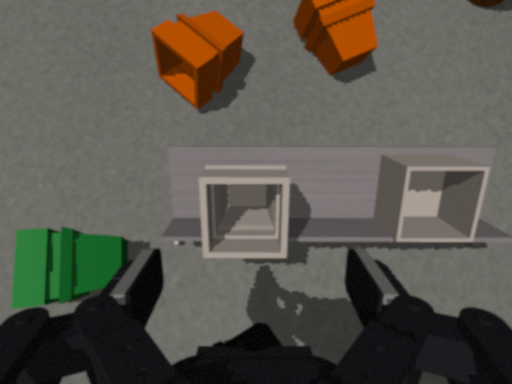

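The tub's mouth is at (245,212) and its edges run parallel to the jaws; I need a 7 mm sideways correction, then go in.

servo_tool(
  steps=[
    [[0, -0.001, -0.002], [-0.0075, 0.004, 0.01], 100],
    [[0, -0.001, -0.002], [0, 0.001, 0.018], 100],
    [[0, 0, -0.002], [0, 0, 0.018], 100],
    [[0, 0, 0], [0, 0, 0.018], 100],
    [[0, 0, 0], [0, 0, 0], 100],
    [[0, 0, 0], [0, 0, 0], 100],
  ],
)

```text
time_s: 4.1
position: [0.5395, 0.2631, 0.0994]
tcp_rot: [-0.632, 0.73, -0.196, 0.173]
ft_force: [-1.0, 1.1, -0.0]
grip_width: 0.0852
```

```bash
python3 - <<'E'
from station import arm
from h import *
o=arm.get_obs();print(o["time_s"],o["position"])
plan(o,[.5493,.2608,.0767],toolR(-98,30),2,100)
snap(arm,"wrist","w4")
E
```

```text
4.1 [0.53951343 0.26309681 0.09935352]
step mm 12.391872875719258 deg 0.22065206280793964
[[[-0.003, 0.001, -0.002], [0.0005, 0.0014, 0.0123], 100], [[-0.003, 0.001, -0.002], [0.0005, 0.0014, 0.0123], 100]]
```

View pics/w4.png

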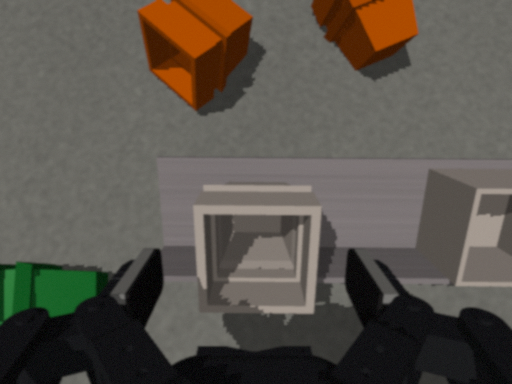

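servo_tool(
  steps=[
    [[-0.003, 0.001, -0.002], [0.0005, 0.0015, 0.0125], 100],
    [[-0.003, 0.001, -0.002], [0.0005, 0.0015, 0.0125], 100],
    [[0, 0, 0], [0, 0, 0], 100],
  ],
)

```text
time_s: 4.45
position: [0.5499, 0.2614, 0.0767]
tcp_rot: [-0.634, 0.729, -0.195, 0.171]
ft_force: [0.8, -0.2, -0.3]
grip_width: 0.0854
```

```bash
python3 - <<'E'
from station import arm
from h import *
o=arm.get_obs();print(o["time_s"],o["position"],o["ft_force"])
plan(o,[.5493,.2608,.0767],toolR(-98,30),1,100)
snap(arm,"wrist","w5");snap(arm,"scene","s5")
i=cv2.imread("pics/s5.png");cv2.imwrite("pics/s5c.png",np.hstack([cv2.resize(i[110:220,210:330],(400,367)),cv2.resize(cv2.imread("pics/w5.png"),(400,367))]))
E
```

```text
4.45 [0.54989822 0.26141854 0.07674114] [ 0.81962067 -0.19602626 -0.34208615]
step mm 0.8614822825460734 deg 0.17985512763247907
[[[-0.001, 0.003, -0.001], [0.0007, 0.0005, -0.0002], 100]]
```

View pics/s5c.png

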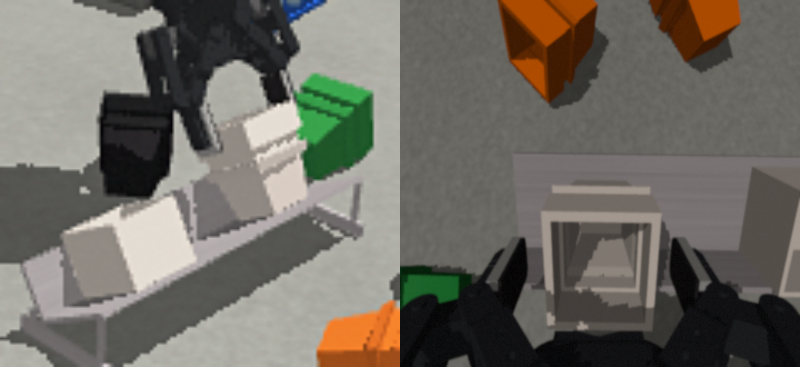

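servo_tool(
  steps=[
    [[0, 0.003, 0], [0, 0.0005, 0.005], 100],
    [[0, 0, 0], [0, 0, 0], 70],
    [[0, 0, 0], [0, 0, 0], 60],
    [[0, 0, 0], [0, 0, 0], 50],
    [[0, 0, 0], [0, 0, 0], 40],
    [[0, 0, 0], [0, 0, 0], 40],
    [[0, 0, 0], [0, 0, 0], 40],
    [[0, 0, 0], [0, 0, 0], 40],
  ],
  newtons=50,
)

```text
time_s: 5.35
position: [0.5523, 0.2617, 0.0743]
tcp_rot: [-0.633, 0.729, -0.196, 0.171]
ft_force: [0.0, -0.1, -0.4]
grip_width: 0.059
```

```bash
python3 - <<'E'
from station import arm
from h import *
o=arm.get_obs();print(o["time_s"],o["position"],o["ft_force"],o["ft_torque"],o["grip_width"])
snap(arm,"wrist","w6");snap(arm,"scene","s6")
i=cv2.imread("pics/s6.png");cv2.imwrite("pics/s6c.png",np.hstack([cv2.resize(i[110:220,210:330],(400,367)),cv2.resize(cv2.imread("pics/w6.png"),(400,367))]))
E
```

```text
5.35 [0.55229938 0.26172954 0.07425389] [ 0.00264953 -0.06785502 -0.38536621] [ 0.05859698  0.30861564 -0.01905668] 0.05900501059189035
```

View pics/s6c.png

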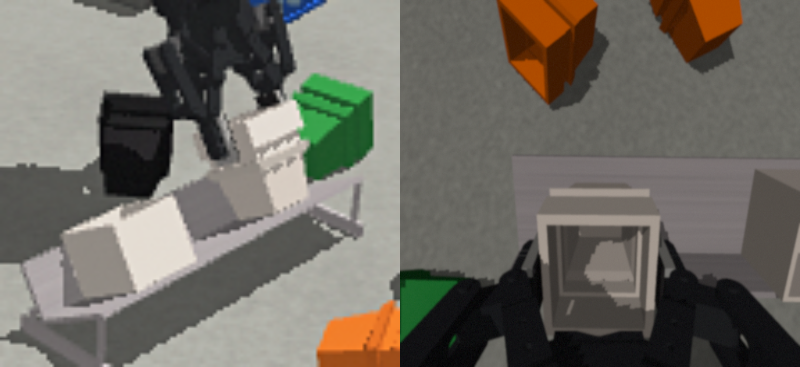

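servo_tool(
  steps=[
    [[0, 0, 0], [0, 0, -0.008], 40],
    [[0, 0, 0], [0, 0, -0.016], 40],
    [[0, 0, 0], [0, 0, -0.025], 40],
    [[0, 0, 0], [0, 0, -0.025], 40],
    [[0, 0, 0], [0, 0, -0.025], 40],
    [[0, 0, 0], [0, 0, 0], 40],
  ],
)

```text
time_s: 6.05
position: [0.5, 0.2685, 0.1644]
tcp_rot: [-0.633, 0.729, -0.196, 0.171]
ft_force: [0.7, 0.4, -0.4]
grip_width: 0.0593
```

```bash
python3 - <<'E'
from station import arm
from h import *
o=arm.get_obs();print(o["time_s"],o["position"],o["ft_force"],o["ft_torque"],o["grip_width"])
snap(arm,"wrist","w7")
i=cv2.imread("pics/w7.png");cv2.imwrite("pics/w7c.png",cv2.resize(i[180:360,160:350],(760,600*1200//1000*0+720*0+600),interpolation=cv2.INTER_CUBIC))
plan(o,[.5045,-.267,.21],toolR(-67.3,0),16,40)
E
```

```text
6.05 [0.49997262 0.26854618 0.16440857] [ 0.68413778  0.38255364 -0.3727689 ] [0.00498181 0.3110376  0.01648175] 0.059292386984601826
step mm 33.59389723199015 deg 2.6768592715369786
[[[-0.032, -0.009, -0.033], [0.0331, -0.0058, 0.0], 40], [[-0.032, -0.009, -0.033], [0.0333, -0.0047, -0.0005], 40], [[-0.032, -0.009, -0.033], [0.0334, -0.0036, -0.0009], 40], [[-0.032, -0.009, -0.033], [0.0335, -0.0024, -0.0013], 40], [[-0.032, -0.009, -0.033], [0.0335, -0.0013, -0.0016], 40], [[-0.032, -0.009, -0.033], [0.0335, -0.0001, -0.0019], 40], [[-0.032, -0.009, -0.033], [0.0335, 0.001, -0.0022], 40], [[-0.032, -0.009, -0.033], [0.0334, 0.0022, -0.0025], 40], [[-0.032, -0.009, -0.033], [0.0333, 0.0034, -0.0027], 40], [[-0.032, -0.009, -0.033], [0.0332, 0.0046, -0.0028], 40], [[-0.032, -0.009, -0.033], [0.033, 0.0058, -0.0029], 40], [[-0.032, -0.009, -0.033], [0.0327, 0.0069, -0.003], 40], [[-0.032, -0.009, -0.033], [0.0325, 0.0081, -0.0031], 40], [[-0.032, -0.009, -0.033], [0.0321, 0.0093, -0.0031], 40], [[-0.032, -0.009, -0.033], [0.0318, 0.0104, -0.003], 40], [[-0.032, -0.009, -0.033], [0.0314, 0.0115, -0.003], 40]]
```

View pics/w7c.png

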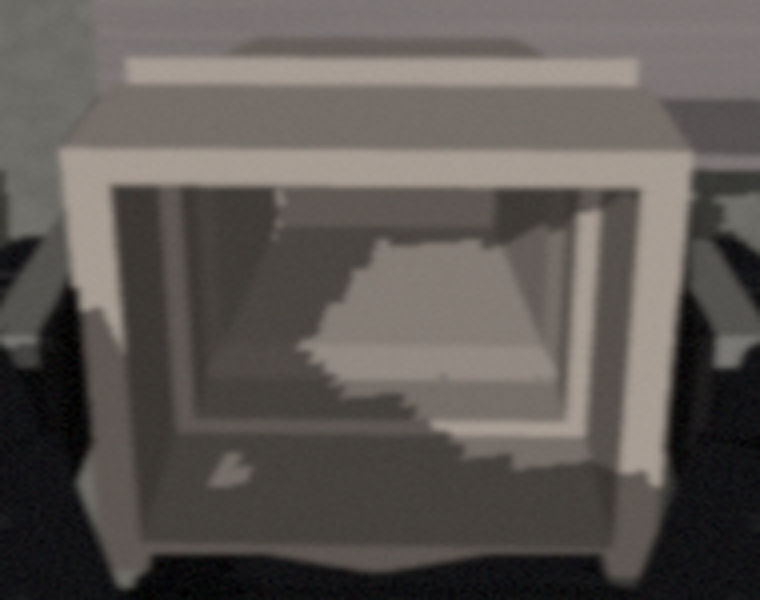

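```bash
cat > ih.py <<'E'
from h import *
def inhand(w,pix,q,p):
    K=np.array([[w["fx"],0,w["cx"]],[0,w["fy"],w["cy"]],[0,0,1]])
    a,b=.03,.0255
    # mouth frame: X=tool x, Y=tool y ; outer TL,TR, inner TL,TR,BR,BL
    ob=np.array([[-a,-a,0],[a,-a,0],[-b,-b,0],[b,-b,0],[b,b,0],[-b,b,0]][:len(pix)])
    ok,r,t,er=cv2.solvePnPGeneric(ob,np.array(pix,float),K,None,flags=cv2.SOLVEPNP_IPPE)
    T=np.array(w["pose"]);Rt=R.from_quat(q)
    for rr,tt,ee in zip(r,t,er):
        c=T[:3,:3]@tt.ravel()+T[:3,3];M=Rt.inv()*R.from_matrix(T[:3,:3]@cv2.Rodrigues(rr)[0])
        print("mouth centre in tool mm",Rt.inv().apply(c-p)*1e3,"rot deg",np.degrees(M.as_rotvec()),"err",ee)
E
python3 - <<'E'
from station import arm
from ih import *
np.set_printoptions(precision=2,suppress=True)
o=arm.get_obs();w=load("w7")
k=lambda p:(p[0]/4+160-.4,p[1]/3.333+180-.4)
inhand(w,[k(p) for p in [(62,149),(691,152),(112,187),(641,188),(610,545),(147,545)]],o["tcp_rot"],o["position"])
E
```

```text
mouth centre in tool mm [ -0.84   0.74 -33.46] rot deg [-0.94  0.56 -0.21] err [0.59]
mouth centre in tool mm [ -0.74  -7.15 -38.51] rot deg [-61.8   -0.66   0.12] err [11.06]
```

servo_tool(
  steps=[
    [[-0.032, -0.009, -0.033], [0.033, -0.006, 0], 40],
    [[-0.032, -0.009, -0.033], [0.033, -0.005, -0.0005], 40],
    [[-0.032, -0.009, -0.033], [0.0335, -0.0035, -0.001], 40],
    [[-0.032, -0.009, -0.033], [0.0335, -0.0025, -0.001], 40],
    [[-0.032, -0.009, -0.033], [0.0335, -0.001, -0.0015], 40],
    [[-0.032, -0.009, -0.033], [0.0335, 0, -0.002], 40],
    [[-0.032, -0.009, -0.033], [0.0335, 0.001, -0.002], 40],
    [[-0.032, -0.009, -0.033], [0.0335, 0.002, -0.0025], 40],
    [[-0.032, -0.009, -0.033], [0.0335, 0.0035, -0.0025], 40],
    [[-0.032, -0.009, -0.033], [0.033, 0.0045, -0.003], 40],
    [[-0.032, -0.009, -0.033], [0.033, 0.006, -0.003], 40],
    [[-0.032, -0.009, -0.033], [0.0325, 0.007, -0.003], 40],
    [[-0.032, -0.009, -0.033], [0.0325, 0.008, -0.003], 40],
    [[-0.032, -0.009, -0.033], [0.032, 0.009, -0.003], 40],
    [[-0.032, -0.009, -0.033], [0.032, 0.0105, -0.003], 40],
    [[-0.032, -0.009, -0.033], [0.031, 0.0115, -0.003], 40],
    [[0, 0, 0], [0, 0, 0], 40],
    [[0, 0, 0], [0, 0, 0], 40],
  ],
)

```text
time_s: 7.9
position: [0.5082, -0.2929, 0.1877]
tcp_rot: [0.838, -0.545, -0.018, 0.008]
ft_force: [0.0, -0.2, -1.2]
grip_width: 0.0592
```

```bash
python3 - <<'E'
from station import arm
from ih import *
np.set_printoptions(precision=4,suppress=True)
o=arm.get_obs();print(o["time_s"],o["position"],o["ft_force"],o["ft_torque"],o["grip_width"])
print(R.from_quat(o["tcp_rot"]).as_matrix())
plan(o,[.5045,-.267,.19],toolR(-67.3,0),3,40)
snap(arm,"scene","s8");snap(arm,"side","d8")
i=cv2.imread("pics/s8.png");j=cv2.imread("pics/d8.png")
cv2.imwrite("pics/s8c.png",np.hstack([cv2.resize(i[160:330,40:200],(400,425)),cv2.resize(j[70:210,300:430],(395,425))]))
E
```

```text
7.9 [ 0.5082 -0.2929  0.1877] [ 0.0158 -0.2002 -1.2213] [ 0.0339 -0.0342  0.0064] 0.05916539104789714
[[ 0.4054 -0.9133 -0.0395]
 [-0.9139 -0.406   0.007 ]
 [-0.0224  0.0333 -0.9992]]
step mm 8.762948206207374 deg 0.8718000203791928
[[[0.011, 0.007, 0.007], [-0.0084, -0.0023, -0.0007], 40], [[0.011, 0.007, 0.007], [-0.0084, -0.0023, -0.0007], 40], [[0.011, 0.007, 0.007], [-0.0084, -0.0022, -0.0007], 40]]
```

View pics/s8c.png

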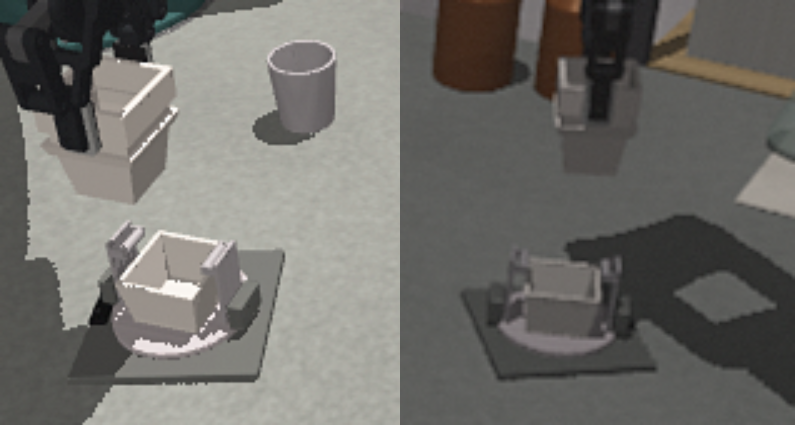

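servo_tool(
  steps=[
    [[0.011, 0.007, 0.007], [-0.0084, -0.002, 0.004], 40],
    [[0.011, 0.007, 0.007], [-0.0084, -0.002, 0.004], 40],
    [[0.011, 0.007, 0.007], [-0.008, -0.002, 0.004], 40],
    [[0, 0, 0], [0, 0, 0.005], 40],
    [[0, 0, 0], [0, 0, 0], 40],
    [[0, 0, 0], [0, 0, 0], 40],
  ],
)

```text
time_s: 8.6
position: [0.5027, -0.2612, 0.17]
tcp_rot: [0.833, -0.553, 0.002, -0.001]
ft_force: [-0.5, -0.3, -0.2]
grip_width: 0.0591
```

```bash
python3 - <<'E'
from station import arm
from ih import *
np.set_printoptions(precision=4,suppress=True)
o=arm.get_obs();print(o["time_s"],o["position"],o["ft_force"],o["ft_torque"],o["grip_width"])
plan(o,[.5054,-.2675,.145],toolR(-67.3,0),3,40)
snap(arm,"wrist","w9");i=cv2.imread("pics/w9.png");cv2.imwrite("pics/w9c.png",cv2.resize(i[180:360,160:350],(760,600),interpolation=cv2.INTER_CUBIC))
E
```

```text
8.6 [ 0.5027 -0.2612  0.17  ] [-0.4743 -0.2829 -0.2177] [ 0.0056 -0.0169  0.0561] 0.05911751743481448
step mm 8.632344649905072 deg 0.10767007493920526
[[[-0.002, -0.001, 0.001], [0.0023, 0.0, 0.0083], 40], [[-0.002, -0.001, 0.001], [0.0023, 0.0, 0.0083], 40], [[-0.002, -0.001, 0.001], [0.0023, -0.0, 0.0083], 40]]
```

View pics/w9c.png

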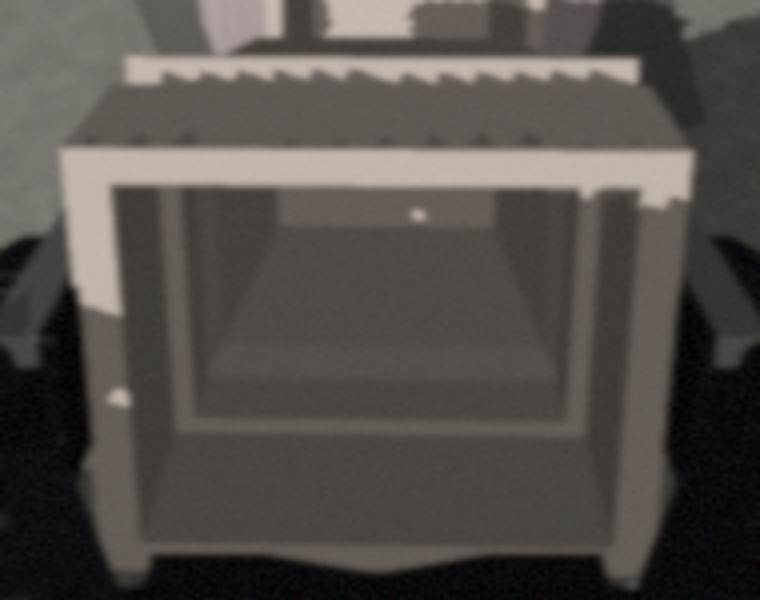

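servo_tool(
  steps=[
    [[-0.002, -0.001, 0.001], [0.007, 0, 0.01], 40],
    [[-0.002, -0.001, 0], [0, 0, 0.015], 40],
    [[0, 0, 0], [0, 0, 0.015], 40],
    [[0, 0, 0], [0, 0, 0.008], 40],
    [[0, 0, 0], [0, 0, 0], 40],
    [[0, 0, 0], [0, 0, 0], 40],
  ],
)

```text
time_s: 9.25
position: [0.5054, -0.2689, 0.1158]
tcp_rot: [0.833, -0.554, -0.001, 0.0]
ft_force: [0.1, 0.6, -0.2]
grip_width: 0.0592
```

```bash
python3 - <<'E'
from station import arm
from ih import *
np.set_printoptions(precision=4,suppress=True)
o=arm.get_obs();print(o["time_s"],o["position"],o["ft_force"],o["ft_torque"],o["grip_width"])
plan(o,[.5054,-.2675,.1],toolR(-67.3,0),3,40)
snap(arm,"scene","s10");snap(arm,"side","d10")
i=cv2.imread("pics/s10.png");j=cv2.imread("pics/d10.png")
cv2.imwrite("pics/s10c.png",np.hstack([cv2.resize(i[215:325,60:170],(400,400),interpolation=cv2.INTER_CUBIC),cv2.resize(j[110:200,310:400],(400,400),interpolation=cv2.INTER_CUBIC)]))
E
```

```text
9.25 [ 0.5054 -0.2689  0.1158] [ 0.056   0.571  -0.2092] [-0.0293  0.0414  0.0576] 0.059206585709422686
step mm 5.295714139373598 deg 0.053422678209122956
[[[0.001, 0.001, 0.0], [-0.0004, -0.0002, 0.0053], 40], [[0.001, 0.001, 0.0], [-0.0004, -0.0002, 0.0053], 40], [[0.001, 0.001, 0.0], [-0.0004, -0.0002, 0.0053], 40]]
```

View pics/s10c.png

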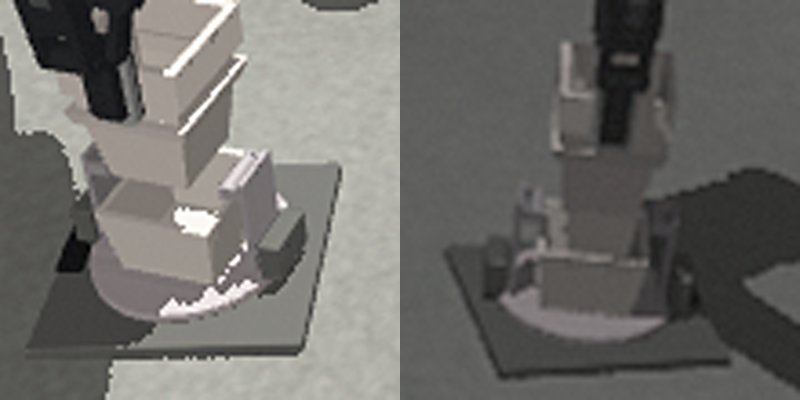

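servo_tool(
  steps=[
    [[0, 0, 0], [-0.0012, -0.0005, 0.006], 40],
    [[0, 0, 0], [0, 0, 0.006], 40],
    [[0, 0, 0], [0, 0, 0.006], 40],
    [[0, 0, 0], [0, 0, 0.006], 40],
    [[0, 0, 0], [0, 0, 0.006], 40],
    [[0, 0, 0], [0, 0, 0], 40],
  ],
)

```text
time_s: 9.95
position: [0.5058, -0.2676, 0.0848]
tcp_rot: [0.833, -0.554, -0.0, 0.0]
ft_force: [-0.6, 0.7, 0.4]
grip_width: 0.0596
```

```bash
python3 - <<'E'
from station import arm
from ih import *
np.set_printoptions(precision=4,suppress=True)
o=arm.get_obs();print(o["time_s"],o["position"],o["ft_force"],o["ft_torque"],o["grip_width"])
plan(o,[.5054,-.2675,.07],toolR(-67.3,0),3,40)
E
```

```text
9.95 [ 0.5058 -0.2676  0.0848] [-0.6487  0.6546  0.352 ] [ 0.0543 -0.0569 -0.0564] 0.05956118760086518
step mm 4.9232981105312446 deg 0.016380656835383905
[[[0.0, 0.0, 0.0], [-0.0001, 0.0001, 0.0049], 40], [[0.0, 0.0, 0.0], [-0.0001, 0.0001, 0.0049], 40], [[0.0, 0.0, 0.0], [-0.0001, 0.0001, 0.0049], 40]]
```

No contact yet, as expected. Easing on to just above the rollers.

servo_tool(
  steps=[
    [[0, 0, 0], [0, 0, 0.004], 40],
    [[0, 0, 0], [0, 0, 0.004], 40],
    [[0, 0, 0], [0, 0, 0.003], 40],
    [[0, 0, 0], [0, 0, 0.003], 40],
    [[0, 0, 0], [0, 0, 0], 40],
  ],
)

```text
time_s: 10.45
position: [0.5058, -0.2679, 0.07]
tcp_rot: [0.833, -0.554, 0.0, 0.0]
ft_force: [-1.7, -1.0, -2.1]
grip_width: 0.0594
```

```bash
python3 - <<'E'
from station import arm
from ih import *
np.set_printoptions(precision=4,suppress=True)
o=arm.get_obs();print(o["time_s"],o["position"],o["ft_force"],o["ft_torque"],o["grip_width"])
plan(o,[.5054,-.2675,.0585],toolR(-67.3,0),3,40)
snap(arm,"scene","s11");snap(arm,"side","d11")
i=cv2.imread("pics/s11.png");j=cv2.imread("pics/d11.png")
cv2.imwrite("pics/s11c.png",np.hstack([cv2.resize(i[215:325,60:170],(400,400),interpolation=cv2.INTER_CUBIC),cv2.resize(j[110:200,310:400],(400,400),interpolation=cv2.INTER_CUBIC)]))
E
```

```text
10.45 [ 0.5058 -0.2679  0.07  ] [-1.7478 -0.9596 -2.0767] [-0.1243  0.3157 -0.0274] 0.05937016880525279
step mm 3.849758985298548 deg 0.017694852531991486
[[[0.0, -0.0, 0.0], [-0.0002, 0.0001, 0.0038], 40], [[0.0, -0.0, 0.0], [-0.0002, 0.0001, 0.0038], 40], [[0.0, -0.0, 0.0], [-0.0002, 0.0001, 0.0038], 40]]
```

View pics/s11c.png

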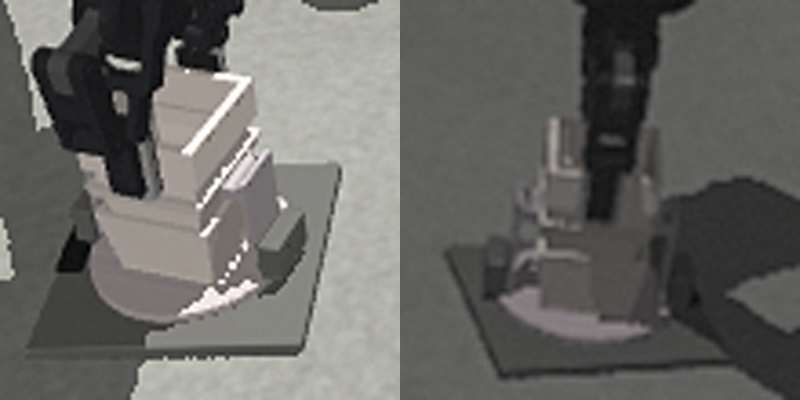

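servo_tool(
  steps=[
    [[0, 0, 0], [0, 0.0005, 0.001], 40],
    [[0, 0, 0], [0, 0, 0.002], 40],
    [[0, 0, 0], [0, 0, 0.002], 40],
  ],
)

```text
time_s: 10.85
position: [0.5063, -0.2679, 0.0675]
tcp_rot: [0.833, -0.554, 0.001, -0.001]
ft_force: [-5.6, 6.4, 13.5]
grip_width: 0.0594
```

```bash
python3 - <<'E'
from station import arm
from ih import *
np.set_printoptions(precision=4,suppress=True)
o=arm.get_obs();r=R.from_quat(o["tcp_rot"]).inv();print(o["time_s"],o["position"],"tool axes F",r.apply(o["ft_force"]),r.apply(o["ft_torque"]),o["grip_width"])
E
```

```text
10.85 [ 0.5063 -0.2679  0.0675] tool axes F [ -8.0346   2.709  -13.5367] [-0.5141 -1.6194  0.1438] 0.059357212338988934
```

servo_tool(
  steps=[
    [[0, 0, 0], [0, 0, -0.003], 40],
    [[0, 0, 0], [-0.0015, 0, 0], 40],
    [[0, 0, 0], [0, 0, 0], 40],
  ],
)

```text
time_s: 11.15
position: [0.5056, -0.2667, 0.0708]
tcp_rot: [0.833, -0.554, 0.001, -0.0]
ft_force: [-3.2, 0.6, -1.0]
grip_width: 0.0595
```

```bash
cat > st.py <<'E'
from station import arm
from ih import *
np.set_printoptions(precision=4,suppress=True)
o=arm.get_obs();q=R.from_quat(o["tcp_rot"]);r=q.inv();print(o["time_s"],o["position"],"tool F",r.apply(o["ft_force"]).round(2),r.apply(o["ft_torque"]).round(3),o["grip_width"])
e=(r*toolR(-67.3,0)).as_rotvec();print("off x,y from nominal mm",toolR(-67.3,0).inv().apply(np.array(o["position"])-[.5054,-.2675,.0585])*1e3,"rot err deg",np.degrees(e))
E
python3 st.py
python3 - <<'E'
from station import arm
from h import *
snap(arm,"wrist","w12");i=cv2.imread("pics/w12.png");cv2.imwrite("pics/w12c.png",cv2.resize(i[140:360,140:370],(690,660),interpolation=cv2.INTER_CUBIC)[:600])
E
```

```text
11.15 [ 0.5056 -0.2667  0.0708] tool F [-1.74  2.7   1.03] [-0.586 -0.141 -0.037] 0.05946114414607286
off x,y from nominal mm [ -0.7083  -0.5037 -12.3324] rot err deg [-0.1115 -0.1066  0.0303]
```

View pics/w12c.png

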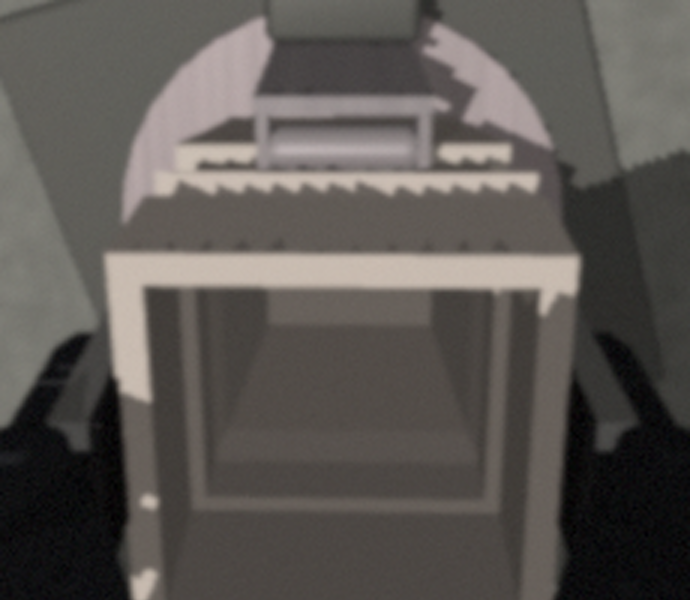

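```bash
python3 - <<'E'
from h import *
q=R.from_quat([-.633,.729,-.196,.171]);M=q.as_matrix();print(M.round(4),"tilt",np.degrees(np.arccos(-M[2,2])),"x lvl deg",np.degrees(np.arcsin(M[2,0])))
E
```

```text
[[-0.14   -0.8561  0.4976]
 [-0.9902  0.1216 -0.0693]
 [-0.0012 -0.5024 -0.8647]] tilt 30.156418197056542 x lvl deg -0.06773805536669658
```

servo_tool(
  steps=[
    [[0, -0.021, 0], [-0.0006, 0.0005, 0], 40],
    [[0, 0, 0], [0, 0, 0], 40],
  ],
)

```text
time_s: 11.4
position: [0.5048, -0.2662, 0.0707]
tcp_rot: [0.833, -0.554, -0.008, -0.007]
ft_force: [-1.9, -0.6, 2.2]
grip_width: 0.0595
```

```bash
python3 st.py
python3 - <<'E'
from station import arm
from h import *
snap(arm,"wrist","w13");i=cv2.imread("pics/w13.png");cv2.imwrite("pics/w13c.png",cv2.resize(i[140:300,140:370],(805,560),interpolation=cv2.INTER_CUBIC)[:,:800])
E
```

```text
11.4 [ 0.5048 -0.2662  0.0707] tool F [-0.23  1.96 -2.19] [-0.3   -0.148  0.005] 0.059459348805126405
off x,y from nominal mm [ -1.4366   0.0272 -12.2409] rot err deg [-0.117   1.2077  0.0405]
```

View pics/w13c.png

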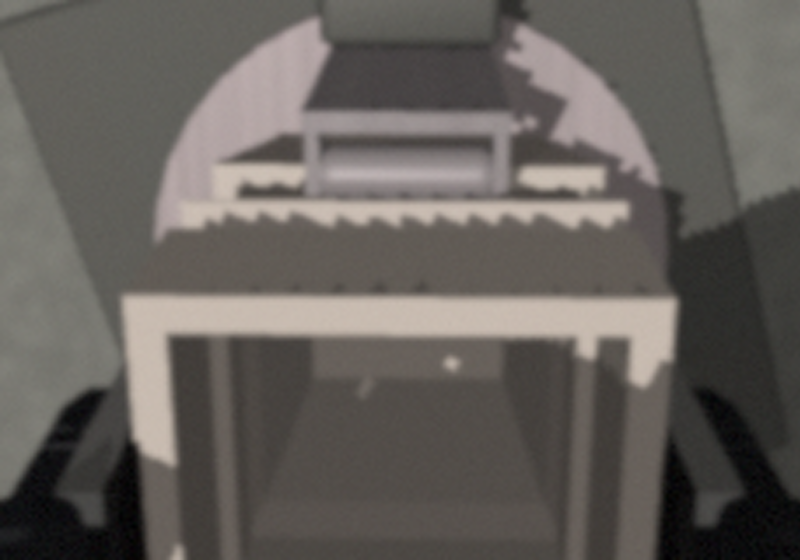

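```bash
cat > al.py <<'E'
import sys
from h import *
def al(w,rows,dz=0):
    h=toolR(-67.3,0).inv()
    for n,(xl,xr,y),z in rows:
        a=h.apply(onz(w,xl,y,z)-[.5054,-.2675,0])*1e3;b=h.apply(onz(w,xr,y,z)-[.5054,-.2675,0])*1e3
        print(n,"tool-x centre mm",((a+b)/2)[:2].round(2),"width",(b-a)[:2].round(2))
E
python3 - <<'E'
from al import *
k=lambda xl,xr,y:(xl/3.5+140-.36,xr/3.5+140-.36,y/3.5+140-.36)
al(load("w13"),[("mouth",k(123,676,295),.104),("shoulder",k(180,628,202),.072),("rim",k(213,606,165),.052),("roller",k(322,494,168),.065),("posts",k(304,510,113),.072)])
k=lambda xl,xr,y:(xl/3+140-.36,xr/3+140-.36,y/3+140-.36)
al(load("w12"),[("mouth",k(104,580,254),.104),("shoulder",k(155,540,173),.072),("rim",k(174,512,145),.052)])
E
```

```text
mouth tool-x centre mm [ -1.36 -29.54] width [59.86 -0.62]
shoulder tool-x centre mm [ -1.4  -29.69] width [60.95 -0.5 ]
rim tool-x centre mm [ -0.88 -29.15] width [60.35 -0.45]
roller tool-x centre mm [ -0.84 -32.47] width [24.32 -0.18]
posts tool-x centre mm [ -0.92 -42.11] width [27.33 -0.18]
mouth tool-x centre mm [ -1.25 -29.87] width [ 6.017e+01 -2.000e-02]
shoulder tool-x centre mm [ -0.33 -30.2 ] width [ 6.114e+01 -4.000e-02]
rim tool-x centre mm [ -1.   -28.96] width [ 6.067e+01 -4.000e-02]
```

servo_tool(
  steps=[
    [[0, 0, 0], [0.0005, 0.0003, 0.001], 40],
    [[0, 0, 0], [0, 0, 0.002], 40],
    [[0, 0, 0], [0, 0, 0.002], 40],
  ],
)

```text
time_s: 11.75
position: [0.506, -0.2669, 0.0672]
tcp_rot: [0.833, -0.554, -0.006, -0.007]
ft_force: [-1.7, -0.1, 6.8]
grip_width: 0.0594
```

```bash
python3 st.py
```

```text
11.75 [ 0.506  -0.2669  0.0672] tool F [-0.7   1.57 -6.8 ] [-0.144 -0.221  0.017] 0.05941066174840476
off x,y from nominal mm [-0.2953 -0.7377 -8.673 ] rot err deg [-0.2676  1.0688  0.036 ]
```

servo_tool(
  steps=[
    [[0, 0, 0], [-0.0003, 0.0006, 0.002], 40],
    [[0, 0, 0], [0, 0.0003, 0.002], 40],
    [[0, 0, 0], [0, 0, 0.002], 40],
  ],
)

```text
time_s: 12.05
position: [0.5063, -0.2675, 0.0628]
tcp_rot: [0.833, -0.554, -0.005, -0.007]
ft_force: [-1.6, -1.3, -0.4]
grip_width: 0.0587
```

```bash
python3 st.py
```

```text
12.05 [ 0.5063 -0.2675  0.0628] tool F [0.54 2.   0.41] [-0.324 -0.033  0.03 ] 0.05873030741695136
off x,y from nominal mm [ 0.3006 -0.845  -4.2669] rot err deg [-0.4221  0.9028  0.0407]
```

servo_tool(
  steps=[
    [[-0.006, 0, 0], [-0.0006, 0.0006, 0.0015], 40],
    [[0, 0, 0], [0, 0, 0.0015], 40],
    [[0, 0, 0], [0, 0, 0.001], 40],
  ],
)

```text
time_s: 12.35
position: [0.5056, -0.267, 0.0592]
tcp_rot: [0.833, -0.554, -0.006, -0.005]
ft_force: [-9.8, 3.3, 23.3]
grip_width: 0.0595
```

```bash
python3 st.py
python3 - <<'E'
from station import arm
from h import *
snap(arm,"wrist","w14");i=cv2.imread("pics/w14.png");cv2.imwrite("pics/w14c.png",cv2.resize(i[140:300,140:370],(805,560),interpolation=cv2.INTER_CUBIC)[:,:800])
snap(arm,"scene","s14");snap(arm,"side","d14")
i=cv2.imread("pics/s14.png");j=cv2.imread("pics/d14.png")
cv2.imwrite("pics/s14c.png",np.hstack([cv2.resize(i[215:325,60:170],(400,400),interpolation=cv2.INTER_CUBIC),cv2.resize(j[110:200,310:400],(400,400),interpolation=cv2.INTER_CUBIC)]))
E
```

```text
12.35 [ 0.5056 -0.267   0.0592] tool F [ -7.21   7.7  -23.24] [-1.269 -1.818 -0.099] 0.059454456251326816
off x,y from nominal mm [-0.3892 -0.3804 -0.7168] rot err deg [-0.0557  0.9026  0.0531]
```

View pics/w14c.png

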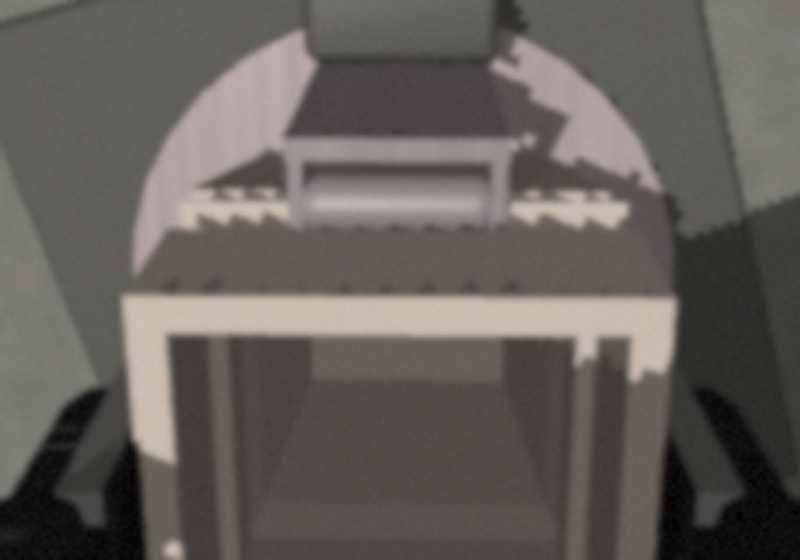

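View pics/s14c.png

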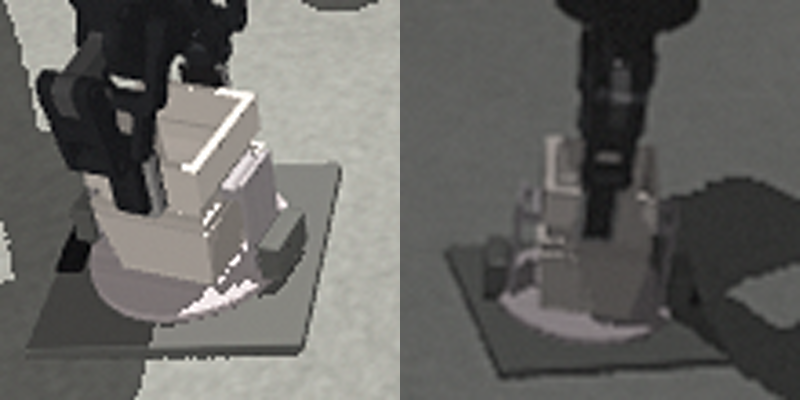

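```bash
python3 - <<'E'
from al import *
k=lambda xl,xr,y:(xl/3.5+140-.36,xr/3.5+140-.36,y/3.5+140-.36)
al(load("w14"),[("mouth",k(123,676,295),.0927),("shoulder",k(180,628,205),.0605),("rim",k(193,614,190),.052),("roller",k(303,490,205),.065),("posts",k(283,515,140),.072)])
E
```

```text
mouth tool-x centre mm [ -0.43 -30.07] width [59.73 -0.49]
shoulder tool-x centre mm [ -0.3  -29.66] width [60.99 -0.41]
rim tool-x centre mm [ -0.47 -29.12] width [60.49 -0.39]
roller tool-x centre mm [ -1.15 -31.14] width [24.65 -0.17]
posts tool-x centre mm [ -0.73 -41.87] width [28.5  -0.16]
```

servo_tool(
  steps=[
    [[0, 0, 0], [-0.0006, 0.0005, -0.0005], 40],
    [[0, 0, 0], [0, 0, 0], 40],
  ],
)

```text
time_s: 12.7
position: [0.5051, -0.2665, 0.0599]
tcp_rot: [0.833, -0.554, -0.006, -0.005]
ft_force: [-0.1, 0.8, -1.0]
grip_width: 0.059
```

```bash
python3 st.py
```

```text
12.7 [ 0.5051 -0.2665  0.0599] tool F [-0.73 -0.19  1.05] [-0.012  0.034 -0.06 ] 0.059012454131757305
off x,y from nominal mm [-1.0366 -0.0552 -1.437 ] rot err deg [-0.0835  0.8933  0.055 ]
```

Forces are relaxed to nil and it's centred. Easing the last bit.

servo_tool(
  steps=[
    [[0, 0, 0], [0, 0, 0.001], 40],
    [[0, 0, 0], [0, 0, 0.001], 40],
  ],
)

```text
time_s: 12.9
position: [0.5054, -0.2665, 0.0593]
tcp_rot: [0.833, -0.554, -0.006, -0.005]
ft_force: [-9.9, 3.5, 20.5]
grip_width: 0.0595
```

```bash
python3 st.py
```

```text
12.9 [ 0.5054 -0.2665  0.0593] tool F [ -7.36   7.69 -20.43] [-1.223 -1.845 -0.081] 0.05950319334904163
off x,y from nominal mm [-0.88   -0.4003 -0.7916] rot err deg [-0.1202  0.8726  0.0611]
```

servo_tool(
  steps=[
    [[0.006, -0.007, 0], [0, 0.0004, -0.0003], 40],
    [[0, 0, 0], [0, 0, 0.001], 40],
    [[0, 0, 0], [0, 0, 0.001], 40],
  ],
)

```text
time_s: 13.2
position: [0.5057, -0.2665, 0.0592]
tcp_rot: [0.833, -0.554, -0.007, -0.01]
ft_force: [-8.2, 4.7, 21.1]
grip_width: 0.0594
```

```bash
python3 st.py
```

```text
13.2 [ 0.5057 -0.2665  0.0592] tool F [ -8.01   5.53 -21.01] [-1.158 -1.577  0.177] 0.05935354794424979
off x,y from nominal mm [-0.8234 -0.7061 -0.7125] rot err deg [-0.5486  1.263   0.0616]
```

servo_tool(
  steps=[
    [[-0.004, 0.003, 0], [0, 0.0003, -0.0004], 40],
    [[0, 0, 0], [0, 0, 0], 40],
    [[0, 0, 0], [0, 0, 0], 75],
    [[0, 0, 0], [0, 0, 0], 90],
    [[0, 0, 0], [0, 0, 0], 100],
    [[0, 0, 0], [0, 0, 0], 100],
    [[0, 0, 0], [0, 0, 0], 100],
  ],
)

```text
time_s: 13.9
position: [0.5053, -0.2663, 0.0582]
tcp_rot: [0.833, -0.554, -0.007, -0.008]
ft_force: [-0.2, -0.8, -0.1]
grip_width: 0.0853
```

```bash
python3 st.py;python3 - <<'E'
from station import arm
from h import *
snap(arm,"wrist","w15");i=cv2.imread("pics/w15.png");cv2.imwrite("pics/w15c.png",cv2.resize(i[140:300,140:370],(805,560),interpolation=cv2.INTER_CUBIC)[:,:800])
E
```

```text
13.9 [ 0.5053 -0.2663  0.0582] tool F [0.7  0.53 0.07] [ 0.022 -0.019 -0.008] 0.08528720355208927
off x,y from nominal mm [-1.1203 -0.3185  0.2538] rot err deg [-0.2817  1.1423  0.0554]
```

View pics/w15c.png

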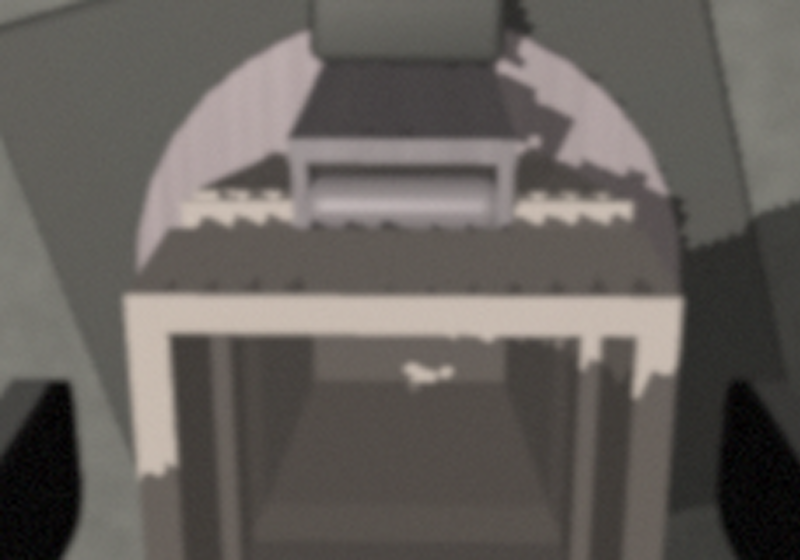

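servo_tool(
  steps=[
    [[0, 0, 0], [0, 0, -0.015], 100],
    [[0, 0, 0], [0, 0, -0.025], 100],
    [[0, 0, 0], [0, 0, -0.03], 100],
    [[0, 0.02, 0], [0, 0.01, -0.03], 100],
    [[0, 0, 0], [0, 0.02, -0.03], 100],
    [[0, 0, 0], [0, 0.03, -0.02], 100],
    [[0, 0, 0], [0, 0.03, 0], 100],
    [[0, 0, 0], [0, 0, 0], 100],
  ],
)

```text
time_s: 14.75
position: [0.4196, -0.3039, 0.2225]
tcp_rot: [0.833, -0.553, 0.004, -0.001]
ft_force: [0.5, -0.7, 0.2]
grip_width: 0.0852
```

```bash
python3 st.py;python3 - <<'E'
from station import arm
from h import *
snap(arm,"wrist","w16");snap(arm,"scene","s16");snap(arm,"side","d16")
a=cv2.imread("pics/w16.png");i=cv2.imread("pics/s16.png");j=cv2.imread("pics/d16.png")
cv2.imwrite("pics/s16c.png",np.hstack([cv2.resize(i[235:315,65:145],(400,400),interpolation=cv2.INTER_CUBIC),cv2.resize(j[130:200,315:385],(400,400),interpolation=cv2.INTER_CUBIC)]))
E
```

```text
14.75 [ 0.4196 -0.3039  0.2225] tool F [ 0.88 -0.18 -0.23] [0.029 0.005 0.008] 0.08515233579089995
off x,y from nominal mm [   0.4496   93.2338 -164.0286] rot err deg [-0.3556 -0.2905  0.1592]
```

View pics/w16.png

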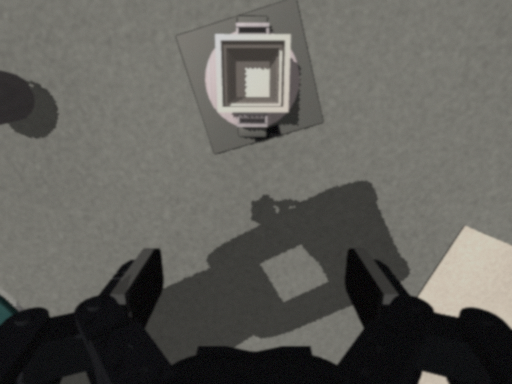

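View pics/s16c.png

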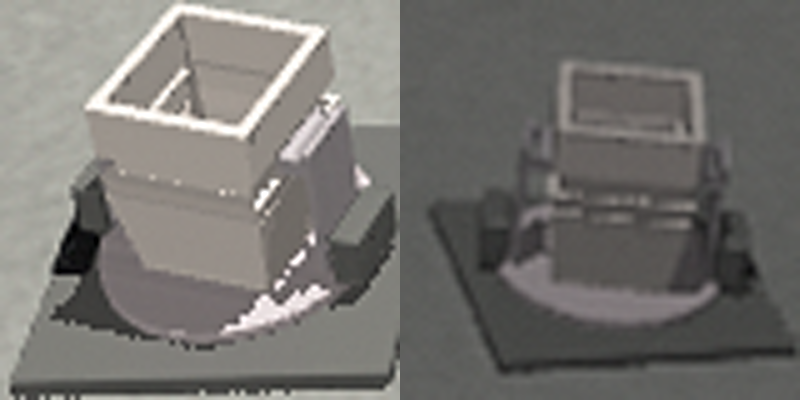

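```bash
python3 - <<'E'
from h import *
np.set_printoptions(precision=4,suppress=True)
s=load("s16");d=load("d16");w=load("w16")
k=lambda p:(p[0]/5+65-.4,p[1]/5+235-.4);m=lambda p:((p[0]-400)/5.714+315-.4,p[1]/5.714+130-.4)
S=[(250,137),(86,107),(180,3),(330,30)];D=[(560,58),(705,72),(703,142),(556,135)]
W=[(292,35),(217,34),(0,0),(0,0)]
i=cv2.imread("pics/w16.png");g=cv2.resize(i[20:150,190:320],(600,600),interpolation=cv2.INTER_CUBIC);cv2.imwrite("pics/w16c.png",g)
Q=np.array([tri(s,k(a),d,m(b))[0] for a,b in zip(S,D)]);print(Q,[tri(s,k(a),d,m(b))[1]*1e3 for a,b in zip(S,D)],Q.mean(0))
for q in Q: print(proj(w,q))
E
```

```text
[[ 0.5466 -0.2831  0.0935]
 [ 0.4894 -0.3064  0.0928]
 [ 0.4677 -0.2508  0.0923]
 [ 0.5219 -0.2267  0.0906]] [np.float64(4.974977472931574), np.float64(5.650809052982443), np.float64(3.896541341924831), np.float64(2.1001251696530243)] [ 0.5064 -0.2668  0.0923]
[291.957   30.8713]
[288.4143 111.9385]
[217.7429 109.9001]
[214.0711  32.6334]
```

View pics/w16c.png

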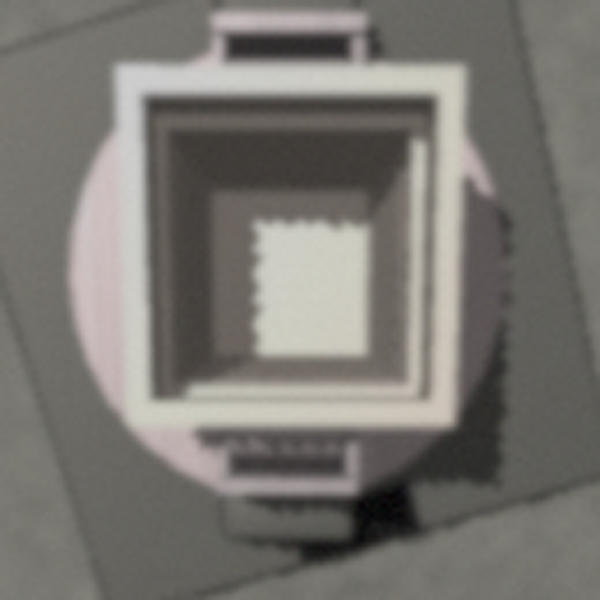

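```bash
python3 - <<'E'
from h import *
np.set_printoptions(precision=3,suppress=True)
w=load("w16");k=lambda p:(p[0]/4.615+190-.4,p[1]/4.615+20-.4)
P=np.array([k(p) for p in [(115,65),(467,65),(458,427),(127,427)]])
for z in (.090,.092,.094,.096):
    Q=np.array([onz(w,*p,z)[:2] for p in P]);e=np.roll(Q,-1,0)-Q
    print(z,Q.mean(0),np.linalg.norm(e,axis=1)*1e3,(np.degrees(np.arctan2(e[:,1],e[:,0])))%90)
i=cv2.imread("pics/s16.png");j=cv2.imread("pics/d16.png")
cv2.imwrite("pics/s17c.png",np.hstack([cv2.resize(i[255:305,75:125],(400,400),interpolation=cv2.INTER_LANCZOS4),cv2.convertScaleAbs(cv2.resize(j[145:185,330:370],(400,400),interpolation=cv2.INTER_LANCZOS4),alpha=1.7)]))
E
```

```text
0.09 [ 0.505 -0.267] [60.809 60.678 61.22  60.611] [22.942 23.29  22.88  22.902]
0.092 [ 0.505 -0.267] [60.368 60.239 60.776 60.172] [22.942 23.29  22.88  22.902]
0.094 [ 0.505 -0.267] [59.928 59.799 60.333 59.733] [22.942 23.29  22.88  22.902]
0.096 [ 0.505 -0.267] [59.487 59.359 59.889 59.294] [22.942 23.29  22.88  22.902]
```

View pics/s17c.png

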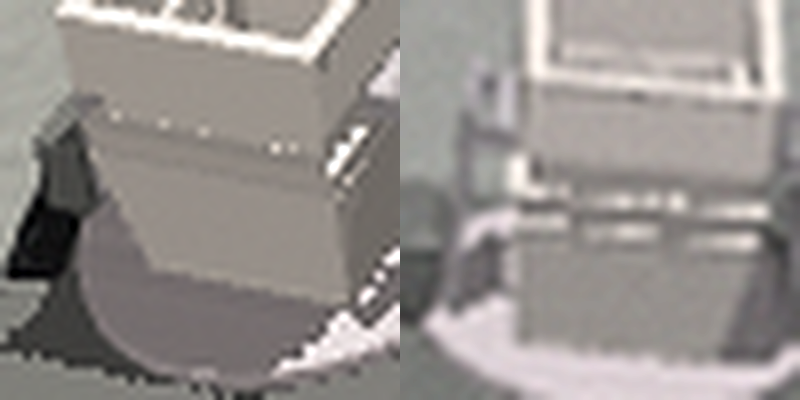

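Mouth triangulates to z = 92.3 mm (home is 92), level, with yaw about 23° matching the turntable. As a last check, I'll press gently on the ±y collar walls from above with half-open fingers, so it is surely flush.

servo_tool(
  steps=[
    [[-0.006, -0.005, 0.003], [-0.001, -0.03, 0], 65],
    [[0, 0, 0], [0, -0.032, 0.02], 65],
    [[0, 0, 0], [0, -0.031, 0.03], 65],
    [[0, 0, 0], [0, 0, 0.03], 65],
    [[0, 0, 0], [0, 0, 0.02], 65],
    [[0, 0, 0], [0, 0, 0], 65],
  ],
)

```text
time_s: 15.5
position: [0.5144, -0.2604, 0.1168]
tcp_rot: [0.834, -0.552, -0.002, -0.001]
ft_force: [0.2, -0.1, 0.3]
grip_width: 0.0556
```

```bash
python3 st.py;python3 - <<'E'
from station import arm
from h import *
snap(arm,"wrist","w18");snap(arm,"scene","s18")
a=cv2.imread("pics/w18.png");i=cv2.imread("pics/s18.png")
cv2.imwrite("pics/s18c.png",np.hstack([cv2.resize(i[205:315,55:165],(400,400),interpolation=cv2.INTER_CUBIC),cv2.resize(a[150:384,130:380],(400,400))]))
E
```

```text
15.5 [ 0.5144 -0.2604  0.1168] tool F [ 0.19 -0.18 -0.34] [-0.017 -0.021  0.001] 0.05560014658440132
off x,y from nominal mm [ -3.0942 -11.0398 -58.3305] rot err deg [0.053  0.2213 0.2957]
```

View pics/s18c.png

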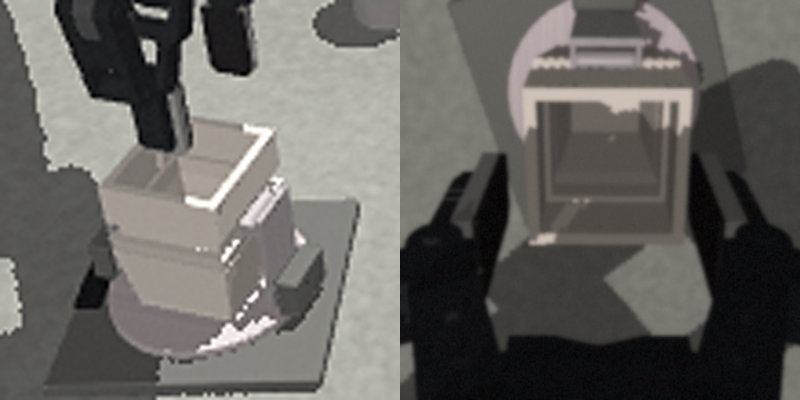

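servo_tool(
  steps=[
    [[0, 0.003, 0.005], [0.0025, 0.0113, 0], 65],
    [[0, 0, 0], [0, 0, 0.008], 65],
    [[0, 0, 0], [0, 0, 0.008], 65],
    [[0, 0, 0], [0, 0, 0.006], 65],
    [[0, 0, 0], [0, 0, 0], 65],
  ],
)

```text
time_s: 16.1
position: [0.5058, -0.27, 0.1008]
tcp_rot: [0.832, -0.555, 0.004, 0.0]
ft_force: [-0.0, -0.1, 0.7]
grip_width: 0.0554
```

```bash
python3 st.py
```

```text
16.1 [ 0.5058 -0.27    0.1008] tool F [ 0.06  0.07 -0.7 ] [ 0.023 -0.016  0.05 ] 0.055417026824055575
off x,y from nominal mm [  2.4608   0.5611 -42.3269] rot err deg [-0.2755 -0.4178 -0.1173]
```

servo_tool(
  steps=[
    [[-0.004, -0.006, -0.002], [-0.003, 0, 0], 65],
    [[0, 0, 0], [0, 0, 0], 65],
    [[0, 0, 0], [0, 0, 0], 65],
  ],
)

```text
time_s: 16.4
position: [0.5046, -0.2669, 0.101]
tcp_rot: [0.832, -0.554, 0.0, -0.0]
ft_force: [-0.2, 0.6, -0.5]
grip_width: 0.0557
```

```bash
python3 st.py;python3 - <<'E'
from station import arm
from h import *
snap(arm,"wrist","w19");snap(arm,"scene","s19")
a=cv2.imread("pics/w19.png");i=cv2.imread("pics/s19.png")
cv2.imwrite("pics/s19c.png",np.hstack([cv2.resize(i[205:315,55:165],(400,400),interpolation=cv2.INTER_CUBIC),cv2.resize(a[150:384,130:380],(400,400))]))
E
```

```text
16.4 [ 0.5046 -0.2669  0.101 ] tool F [-0.61 -0.06  0.49] [ 0.025 -0.018 -0.068] 0.055692179223667
off x,y from nominal mm [ -0.801    0.4839 -42.4947] rot err deg [-0.0271 -0.0397  0.0081]
```

View pics/s19c.png

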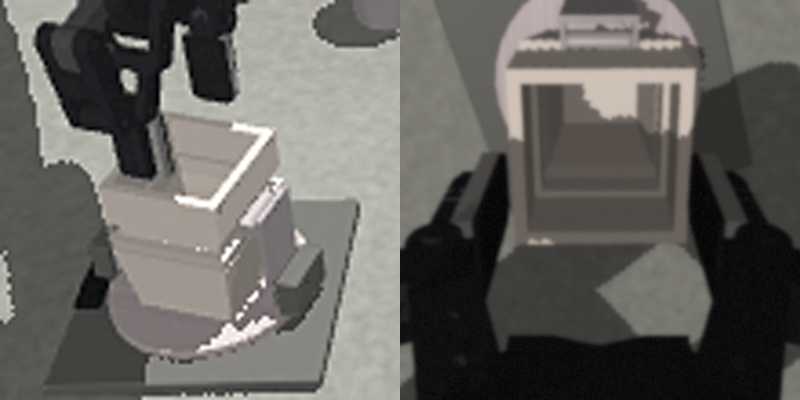

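Centred exactly over the tub and untouched. Lowering in small steps until it bears.

servo_tool(
  steps=[
    [[0, 0, 0], [0, 0, 0.004], 65],
    [[0, 0, 0], [0, 0, 0.003], 65],
    [[0, 0, 0], [0, 0, 0.002], 65],
    [[0, 0, 0], [0, 0, 0.002], 65],
  ],
)

```text
time_s: 16.9
position: [0.5048, -0.267, 0.0894]
tcp_rot: [0.832, -0.554, 0.001, -0.0]
ft_force: [-1.2, 0.5, 0.1]
grip_width: 0.0558
```

```bash
python3 st.py
```

```text
16.9 [ 0.5048 -0.267   0.0894] tool F [-0.91  0.88 -0.12] [-0.013  0.039  0.006] 0.055773394297234644
off x,y from nominal mm [ -0.6647   0.3194 -30.8709] rot err deg [-0.0504 -0.0685  0.0126]
```

servo_tool(
  steps=[
    [[0, 0, 0], [0, 0, 0.0015], 65],
    [[0, 0, 0], [0, 0, 0.0015], 65],
  ],
)

```text
time_s: 17.1
position: [0.5051, -0.2672, 0.0876]
tcp_rot: [0.832, -0.554, 0.001, -0.0]
ft_force: [-9.9, 4.8, 27.3]
grip_width: 0.0556
```

```bash
python3 st.py
```

```text
17.1 [ 0.5051 -0.2672  0.0876] tool F [ -8.21   7.27 -27.3 ] [-1.147 -1.648  0.008] 0.05557717157462975
off x,y from nominal mm [ -0.3891   0.1334 -29.106 ] rot err deg [-0.0822 -0.1063  0.0075]
```

It bears 27 N without giving, with the same sideways signature as before, so that comes from the arm and not from the wall. Backing off and taking a final look.

servo_tool(
  steps=[
    [[0, 0, 0], [0, 0, -0.004], 65],
    [[0, 0, 0], [0, 0, -0.015], 65],
    [[0, 0, 0], [0, 0, -0.03], 65],
    [[0, 0, 0], [0, 0.01, -0.03], 80],
    [[0, 0, 0], [0, 0.03, -0.03], 100],
    [[0, 0, 0], [0, 0.035, -0.03], 100],
    [[0, 0, 0], [0, 0.035, 0], 100],
    [[0, 0, 0], [0, 0, 0], 100],
    [[0, 0, 0], [0, 0, 0], 100],
  ],
)

```text
time_s: 18.0
position: [0.3999, -0.3104, 0.2392]
tcp_rot: [0.833, -0.554, 0.003, 0.001]
ft_force: [-0.2, -0.0, 0.9]
grip_width: 0.0856
```

```bash
python3 st.py;python3 - <<'E'
from station import arm
from h import *
snap(arm,"wrist","w20");snap(arm,"scene","s20");snap(arm,"side","d20")
a=cv2.imread("pics/w20.png");i=cv2.imread("pics/s20.png");j=cv2.imread("pics/d20.png")
cv2.imwrite("pics/z.png",np.vstack([np.hstack([cv2.resize(i,(400,300)),cv2.resize(j,(400,300))]),np.hstack([cv2.resize(i[235:310,60:160],(400,300),interpolation=cv2.INTER_CUBIC),cv2.resize(j[130:200,303:396],(400,300),interpolation=cv2.INTER_CUBIC)])]))
k=lambda p:(p[0]/5+65-.4,p[1]/5+235-.4)
d=cv2.absdiff(i[235:315,65:145],cv2.imread("pics/s16.png")[235:315,65:145]).max(2);print("scene diff px>40:",(d>40).sum())
E
```

```text
18.0 [ 0.3999 -0.3104  0.2392] tool F [-0.04  0.19 -0.9 ] [ 0.041 -0.023  0.02 ] 0.08559747865007523
off x,y from nominal mm [  -1.1796  113.8695 -180.6663] rot err deg [-0.1371 -0.3594  0.0845]
scene diff px>40: 2
```

View pics/z.png

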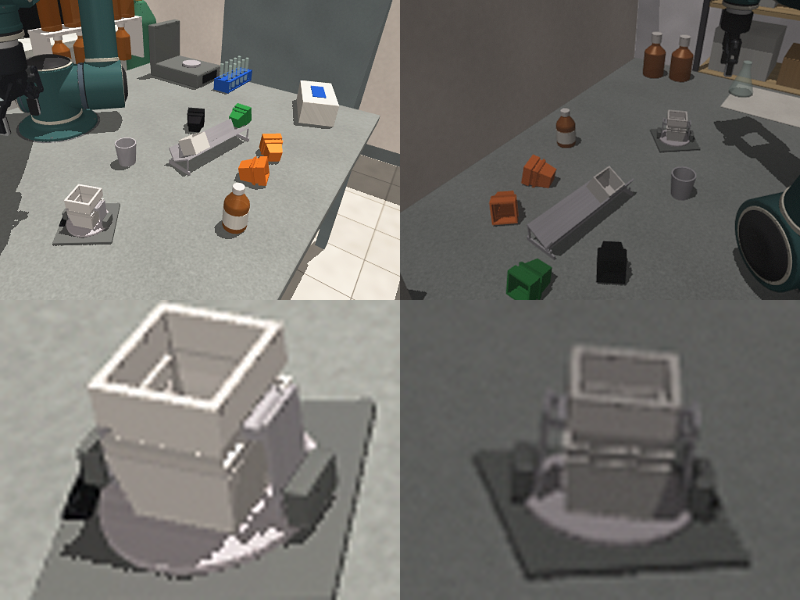

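The press didn't move the tub: only 2 pixels changed around it in the scene view. It stands upright in the holder with both clips at the groove. The bystanders are where they were, and the robot is clear.

```bash
python3 -c "
from station import arm
arm.close_job()"
```

```text
the job is handed in; nothing more can be done
```

The grooved tub is off the rack and nested in the clip holder. I let go of it and handed the job in at about 18 s.

**What I did:** I gripped the tub by its collar, lifted it along its axis and stood it upright over the holder. I turned it to the turntable's measured yaw of about 22.7° (world) and eased it in. The first try touched on one side at 13.5 N. I backed off, corrected about 1.2° of tilt and about 1 mm of offset, and went on down. About 7 N was measured at the rollers, then the force fell to nothing as the clips passed.

**Last checks:**
- **Seating:** it came to the same hard stop three times (at 20–23 N), within 1 mm of the computed home height. After release, a 27 N press on the collar from above gave no movement.
- **Height and angle:** the mouth triangulated to 92.3 mm, against 92 mm when home. The corner heights spread 90.6–93.5 mm, which is within image error, so the cameras can't prove flushness to better than about 1 mm. The tub's yaw read 22.9–23.3°, well inside the 3° allowed.
- **Clips:** the wrist view shows the far-side roller sitting above the shoulder. I could not see the other roller directly; that it snapped in rests on the force drop and the height.
- **Unexplained force:** sideways forces of about 8 N appeared with every hard push. They were the same in the press from above, so I put them down to the arm flexing under load rather than the tub binding.
- **Bystanders:** in the final pictures the straight-sided tub, bottle, cup and look-alikes are where they started.

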